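Charge the mill jar through the sprung-gate hopper

TASK

Charge the mill jar: with the scoop, take up at least three of the grinding balls from the grey bin, tip them into the loading hopper while its gate is shut, and lay the scoop down flat on the bench. Then lift the hopper's spring-closed gate by its handle to half its travel, well short of wide open, so that at least three balls run down into the jar, and finish while still holding the gate half open; leave the jar and everything else on the bench where it stands.

Things in the scene. Friction and masses are not known exactly. Their poses are not given: they have to be found in the camera images.
- scoop_grip (a point): Where to hold the scoop: middle of its black handle (18 mm wide, 22 mm deep, 92 mm long, rising 12 degrees towards its free end 50 mm behind). The flat-bottomed aluminium scoop (140 g) starts flat on the bench, this point 39 mm up. Axes: x along the scoop to its open front lip, y across the handle, z up when flat.
- scoop_bowl (a point): Middle of the scoop's bowl, 12 mm above its underside: 112 mm ahead of scoop_grip, 27 mm lower, same axes. Bowl 90 mm long, 90 mm wide outside, back and sides 34 mm high; the 2 mm floor runs on beyond the sides as a flat tongue to the lip, 45 mm ahead of this point. Balls roll out when the front dips and stay in when it is tipped up a little.
- bin_floor (a point): Middle of the floor inside the grey open-front bin (fixed), 4 mm above the bench. Axes: x from the open front to the back, y across, z up. Inside 108 mm wide; flat floor from x = -96 mm (front lip 18 mm above the bench) to +97 mm, where the back wall leans out 20 degrees. Sides 62 mm above the bench, lower near the front.
- hopper: Fixed steel loading hopper on a stand; origin on the bench under its middle. Axes: x away from the robot, y away from the spout, z up. Open top 100 mm (x) by 120 mm (y) inside, rim 215 mm up (237 mm on the +x side). Its floor slopes down to the gate on the -y side; beyond it an open spout drops balls into the jar. A scale strip by the gate at x = +70, y = -64 mm is 302 mm high.
- hopper_mouth (a point): Middle of the hopper's open top, at the height of its rim (215 mm above the bench); axes as hopper.
- gate_handle (a point): Centre of the black bar handle on top of the hopper's lift gate: 70 mm long along the hopper's x, 16 mm thick along its y, 22 mm high. Gate shut, it is 262 mm above the bench and 68 mm to the -y side of the hopper's middle; below it is only a thin neck 36 mm wide. Axes as hopper; it rises with the gate.
- gate (a joint): How far the gate is lifted, in m: 0 shut (start), 0.080 wide open, 0.040 half travel. It slides straight up. Springs close it: about 6 N to start it, 12 N at half travel, 18 N wide open (weight included); let go, it shuts.
- hopper_low (a point): Point in the low end of the hopper, just inside the middle of the gate, where balls gather: 35 mm to the -y side of the hopper's middle, 140 mm above the bench.
- jar_in (a point): Point on the axis of the white ceramic mill jar (loose, 1.1 kg) that stands under the spout, 30 mm above its underside and 36 mm above the bench. The jar is 124 mm wide outside, 112 mm inside, its mouth 96 mm above the bench.
- ball0_center (a point): Centre of one of the five alike white ceramic grinding balls, 20 mm across, 15 g; they lie on the floor of the bin, towards its back, and roll easily.
- ball1_center (a point): Centre of one of the five alike white ceramic grinding balls, 20 mm across, 15 g; they lie on the floor of the bin, towards its back, and roll easily.
- ball2_center (a point): Centre of one of the five alike white ceramic grinding balls, 20 mm across, 15 g; they lie on the floor of the bin, towards its back, and roll easily.
- ball3_center (a point): Centre of one of the five alike white ceramic grinding balls, 20 mm across, 15 g; they lie on the floor of the bin, towards its back, and roll easily.
- ball4_center (a point): Centre of one of the five alike white ceramic grinding balls, 20 mm across, 15 g; they lie on the floor of the bin, towards its back, and roll easily.
- cup: Bystander, to be left alone: clear plastic cup, 72 mm wide and 95 mm high; origin at the centre of its underside.
- glaze: Bystander, to be left alone: small amber glass jar with a white cap, 52 mm wide and 100 mm high; origin at the centre of its underside.
- rib: Bystander, to be left alone: flat wooden potter's rib, 100 x 48 x 8 mm; origin at the centre of its underside.
- tile: Bystander, to be left alone: fired clay test tile with one half glazed, 90 x 50 x 10 mm; origin at the centre of its underside.
- tub: Bystander, to be left alone: open white plastic tub, 110 mm wide and 88 mm high; origin at the centre of its underside.
- jar_lid: Bystander, to be left alone: the mill jar's round white lid with a knob, 126 mm wide, 36 mm high, lying on the bench; origin at the centre of its underside.
There are look-alikes about, which are no part of the job. Leave any turquoise look-alike of the part that bears jar_in alone.

How it is judged:
On the way, in this order (a step that is already met when the one before it is completed fails the run):
1. the held scoop, with at least three balls in its bowl, is lifted clear of the bin (height (world z) of scoop_bowl above 0.11 m and contact force between the fingers and scoop above 0.5 N and (distance between each of ball0_center, ball1_center, ball2_center and scoop_bowl below 0.058 m or distance between each of ball0_center, ball1_center, ball3_center and scoop_bowl below 0.058 m or distance between each of ball0_center, ball1_center, ball4_center and scoop_bowl below 0.058 m or distance between each of ball0_center, ball2_center, ball3_center and scoop_bowl below 0.058 m or distance between each of ball0_center, ball2_center, ball4_center and scoop_bowl below 0.058 m or distance between each of ball0_center, ball3_center, ball4_center and scoop_bowl below 0.058 m or distance between each of ball1_center, ball2_center, ball3_center and scoop_bowl below 0.058 m or distance between each of ball1_center, ball2_center, ball4_center and scoop_bowl below 0.058 m or distance between each of ball1_center, ball3_center, ball4_center and scoop_bowl below 0.058 m or distance between each of ball2_center, ball3_center, ball4_center and scoop_bowl below 0.058 m)), for 0.2 s.
2. at least three balls lie in the hopper behind the shut gate (value of joint gate below 0.005 m and (distance between each of ball0_center, ball1_center, ball2_center and hopper_low below 0.06 m or distance between each of ball0_center, ball1_center, ball3_center and hopper_low below 0.06 m or distance between each of ball0_center, ball1_center, ball4_center and hopper_low below 0.06 m or distance between each of ball0_center, ball2_center, ball3_center and hopper_low below 0.06 m or distance between each of ball0_center, ball2_center, ball4_center and hopper_low below 0.06 m or distance between each of ball0_center, ball3_center, ball4_center and hopper_low below 0.06 m or distance between each of ball1_center, ball2_center, ball3_center and hopper_low below 0.06 m or distance between each of ball1_center, ball2_center, ball4_center and hopper_low below 0.06 m or distance between each of ball1_center, ball3_center, ball4_center and hopper_low below 0.06 m or distance between each of ball2_center, ball3_center, ball4_center and hopper_low below 0.06 m)), for 0.3 s.
3. the scoop has been let go, lying flat on the bench (height (world z) of scoop_grip below 0.055 m and angle between scoop_grip's own z axis and vertical below 0.2 rad and contact force between the fingers and scoop below 0.1 N), for 0.2 s.
4. the gate is held about half open (value of joint gate between 0.0335 and 0.0465 m and contact force between the fingers and gate above 3 N), for 0.5 s.
At the end, for the whole second after the job is handed in: The fingers hold the gate still between 33.5 and 46.5 mm of its 80 mm travel, at least three balls are inside the jar, and the scoop lies flat and released on the bench (all of step 3 and all of step 4 and velocity of joint gate between -0.02 and 0.02 m/s and contact force between scoop and gate below 0.2 N and (distance between each of ball0_center, ball1_center, ball2_center and jar_in below 0.06 m or distance between each of ball0_center, ball1_center, ball3_center and jar_in below 0.06 m or distance between each of ball0_center, ball1_center, ball4_center and jar_in below 0.06 m or distance between each of ball0_center, ball2_center, ball3_center and jar_in below 0.06 m or distance between each of ball0_center, ball2_center, ball4_center and jar_in below 0.06 m or distance between each of ball0_center, ball3_center, ball4_center and jar_in below 0.06 m or distance between each of ball1_center, ball2_center, ball3_center and jar_in below 0.06 m or distance between each of ball1_center, ball2_center, ball4_center and jar_in below 0.06 m or distance between each of ball1_center, ball3_center, ball4_center and jar_in below 0.06 m or distance between each of ball2_center, ball3_center, ball4_center and jar_in below 0.06 m) and linear speed of scoop below 0.03 m/s); the arm keeps its last pose, push and grip.
It fails at once if the gate is lifted beyond three quarters of its travel (value of joint gate above 0.061 m).
It fails at once if the jar is tipped or pushed more than 25 mm (distance of jar_in from where it was at the start of the episode above 0.025 m or angle between jar_in's own z axis and vertical above 0.3 rad).
It fails at once if a bystander is moved more than 30 mm or tipped over (distance of any of cup, glaze, rib, tile, tub, jar_lid from where it was at the start of the episode above 0.03 m or angle between any of cup, glaze, rib, tile, tub, jar_lid's own z axis and vertical above 0.5 rad).
It also fails if it takes over 72 s, if anything falls off the work surface, if the arm or the gripper's body presses on something with over 40 N, if the wrist force passes 120 N, or if a joint passes its speed limit or range.

ROBOT

A 7-joint arm with a two-finger parallel gripper is mounted at the origin on the work surface. World frame = base frame: x ahead of the robot, y to its left, z up, the work surface at z = 0. Lengths are in m, angles in rad, forces in N, time in s.
With the tool pointing down it reaches from about 0.4 to 0.85 m from the base axis. Payload 4.5 kg.
Tool frame: the origin (TCP) lies on the centre line of the jaws, within the pads' length; the fingertips stand 8 mm ahead of it and the grasp point (between the pads) lies 11 mm behind it; z points along the fingers, x is the direction in which the jaws open and shut, and the axes are right-handed (so a half turn about z gives the same grasp; the last joint's range is limited). The gripper opens to 88 mm and grips with 3 to 60 N. Pads are 18 mm wide; open, the fingers measure 123 mm over their backs; the gripper's body (75 mm by 187 mm) begins 45 mm behind the grasp point.
Start: joints at [-1.071, 0.689, -0.195, 1.565, 0.157, 0.902, -0.215], TCP at [0.281, 0.558, 0.247] pointing down, gripper open.
Joint ranges: [-3.01, 3.01], [-0.46, 2.08], [-1.47, 1.51], [0.13, 2.56], [-1, 4.14], [0.04, 2.09], [-2.66, 2.66]. Speed limits (rad/s): [2.57, 2.57, 3.14, 3.14, 3.14, 3.14, 3.14].

INTERFACE

Orientations are given as a unit quaternion [x, y, z, w].
In Python, from plant import get_state, snapshot, finish_job, boxes_of, pinpoint gives the robot as it stands.
- The arm moves only by the shell command python3 -m creep 'ROWS' [FORCE]. ROWS is JSON, a list of rows, each an object with "hand": the finger opening in m, from 0 to 0.0881; "slide": the shift along the tool's x, y, z in m, a list of three; "turn": the turn about the tool's z in degrees. A call has 1 to 5 rows; each row shifts and turns the commanded pose from where the row before left it, along the tool's axes as they then stand; what a row does not reach is not made up. A row lasts 1/8 s, in which the tool goes at most 62.5 mm and 10.7 degrees, less where a joint would pass 70% of its speed; a pose out of reach is approached as far as the arm can. A call is refused whole if a number of a shift passes 0.0625 or a number of a turn 10.7, either way. A call with a gripper value outside its range is refused whole. The fingers move at their own pace and stop on an object; FORCE is the grip in N (left out, the last holds). Time passes only in rows, so rows that do not move let the fingers close. It gives the time, the measured TCP pose, the force and the opening at its end, in the units of the state.
- get_state(): the state, without advancing time (a new reading comes with each control period).
- snapshot(name): name is "scene" or "side" or "wrist"; returns a dict with "frame" (384x512x3 uint8, red, green, blue), "depth" (384x512 float32, m along the optical axis (not along the pixel's ray), 0 where there is no reading), "mtx" (3x3 intrinsics, pixels), "k1" (the pictures are not rectified: a ray, as slopes to the right and down, at radius r is drawn at 1 + k1 r^2 times it, then the intrinsics apply), "camera_from_world" (4x4, takes a point from world to camera coordinates). Camera axes: x right, y down, z forward; pixel columns grow to the right and rows downward; lengths in m; the calibration is good to about 2 mm. A picture is of the moment at which its call begins.
- finish_job(): hands the job in, once; it reports no verdict.
Trained networks look in a picture, given as the dict that the camera call returned (one of the last four; its "shot" number tells which), for a name from the list of things; names that differ only in an ending like _2 or _b are one class to them, and where a whole thing is asked for, a point or a joint stands for the part that bears it (a point fixed in the world has none). Each returns a list of dicts, best first, with "conf" (0 to 1); they miss things now and then, are a little off and sometimes report something else, mostly with a low value. They report only what shows in the picture. A call takes as long as a camera call. They do not tell look-alikes from the thing itself.
- boxes_of(target, picture): "uv" ([column, row] in pixels, amid what is visible of it).
- pinpoint(target, picture): "uv" ([column, row] in pixels: a listed point, or the origin of a listed thing).
The state is a dict: "clock": time; "q": joint angles; "qd": joint speeds; "joint_torque": joint torques, N m; "tool_pos": TCP position; "eef_rot": TCP orientation; "contact_force": force on the tool from outside, world axes, zero at the start; "moment": the same for the moment, N m; "opening": opening from 0.0 (shut) to 1.0 (fully open).
Only numpy, scipy, OpenCV 4.12 (cv2) and the standard library are available. Lean on these libraries where they do the work, as an engineer would, in place of code of your own. Each camera call takes 0.05 s, during which the arm holds its last target.

## Working session

There is one attempt and no reset: what is moved stays moved. The work goes in short steps, Python scripts to look and compute and a shell command to move; the robot and the scene stay as the last step left them, time stands still between calls to the robot, and variables do not carry over. Pictures are saved under pics/ and viewed, and the job is handed in when it is done.

```bash
ls; mkdir -p pics; cat > h.py <<'E'
import numpy as np, cv2
from plant import get_state, snapshot, finish_job, boxes_of, pinpoint
from scipy.spatial.transform import Rotation as R
def save(p,name): cv2.imwrite('pics/'+name,cv2.cvtColor(p['frame'],cv2.COLOR_RGB2BGR))
def ray(p,uv):
    K=np.array(p['mtx']);k1=float(p['k1'])
    d=cv2.undistortPoints(np.array([[uv]],float),K,np.array([k1,0,0,0,0]))[0,0]
    return np.array([d[0],d[1],1.])
def world(p,c):
    T=np.linalg.inv(np.array(p['camera_from_world'])); return T[:3,:3]@c+T[:3,3]
def bydepth(p,uv,w=1):
    u,v=int(round(uv[0])),int(round(uv[1]))
    d=p['depth'][max(0,v-w):v+w+1,max(0,u-w):u+w+1];d=d[d>0]
    return world(p,ray(p,uv)*np.median(d)) if len(d) else None
def atz(p,uv,z):
    T=np.linalg.inv(np.array(p['camera_from_world']))
    d=T[:3,:3]@ray(p,uv);o=T[:3,3]
    return o+d*(z-o[2])/d[2]
def proj(p,P):
    c=np.array(p['camera_from_world'])@np.r_[P,1];
    K=np.array(p['mtx']);x=c[:2]/c[2];r2=x@x;x=x*(1+p['k1']*r2)
    return K[:2,:2]@x+K[:2,2]
def cloud(p):
    h,w=p['depth'].shape
    uu,vv=np.meshgrid(np.arange(w),np.arange(h))
    n=cv2.undistortPoints(np.stack([uu,vv],-1).reshape(-1,1,2).astype(float),np.array(p['mtx']),np.array([p['k1'],0,0,0,0.]))[:,0]
    d=p['depth'].reshape(-1)
    c=np.c_[n*d[:,None],d]
    T=np.linalg.inv(np.array(p['camera_from_world']))
    W=c@T[:3,:3].T+T[:3,3]; W[d==0]=np.nan
    return W.reshape(h,w,3)
E
python3 - <<'E'
from h import *
s=get_state();print({k:np.round(v,3) for k,v in s.items()})
for n in ['scene','side','wrist']:
    p=snapshot(n);save(p,n+'0.png');print(n,p['shot'],np.round(p['mtx'],1).tolist(),p['k1'])
    T=np.linalg.inv(p['camera_from_world']);print(np.round(T,3).tolist())
    for t in ['scoop_grip','scoop_bowl','bin_floor','hopper','hopper_mouth','gate_handle','jar_in','ball0_center','cup','glaze','rib','tile','tub','jar_lid']:
        for o in pinpoint(t,p)[:5]:
            w=bydepth(p,o['uv']);print(t,np.round(o['uv']),round(o['conf'],2),None if w is None else np.round(w,3))
E
```

```text
pics
{'clock': np.float64(0.0), 'q': array([-1.071,  0.69 , -0.195,  1.566,  0.157,  0.903, -0.215]), 'qd': array([ 0.002,  0.001, -0.001,  0.001,  0.001,  0.001, -0.001]), 'joint_torque': array([ 0.0000e+00, -5.2755e+01, -1.2660e+00, -1.5343e+01, -5.3000e-02,
        6.0000e-03,  0.0000e+00]), 'tool_pos': array([0.28 , 0.558, 0.246]), 'eef_rot': array([ 0.851,  0.525, -0.001,  0.001]), 'contact_force': array([0.128, 0.358, 0.021]), 'moment': array([ 0.022,  0.012, -0.055]), 'opening': np.float64(1.004)}
scene 1 [[350.2, 0.0, 255.7], [0.0, 350.2, 192.6], [0.0, 0.0, 1.0]] -0.10070538772188353
[[-0.065, 0.705, -0.706, 1.217], [0.998, 0.039, -0.053, 0.04], [-0.01, -0.708, -0.706, 0.852], [0.0, 0.0, 0.0, 1.0]]
scoop_grip [276. 210.] 0.58 [0.485 0.047 0.048]
scoop_grip [391. 262.] 0.52 [0.628 0.386 0.003]
scoop_bowl [208. 196.] 0.59 [ 0.562 -0.138  0.177]
scoop_bowl [268. 248.] 0.57 [0.595 0.027 0.003]
bin_floor [365. 250.] 0.57 [0.591 0.315 0.005]
hopper [212. 248.] 0.64 [ 0.68  -0.116  0.105]
hopper [195. 218.] 0.3 [ 0.668 -0.15   0.21 ]
hopper_mouth [204. 198.] 0.68 [ 0.564 -0.15   0.1
[... 1121 characters left out ...]
624 0.36  0.014]
cup [283. 197.] 0.83 [ 0.55  -0.091  0.219]
cup [335. 187.] 0.67 [ 0.615 -0.202  0.273]
cup [321. 341.] 0.62 [ 0.394 -0.358  0.018]
cup [211. 173.] 0.44 [0.662 0.367 0.008]
glaze [283. 198.] 0.74 [ 0.547 -0.092  0.216]
rib [255. 275.] 0.65 [ 0.435 -0.096  0.008]
tile [142. 204.] 0.5 [0.38  0.4   0.009]
tub [260. 182.] 0.89 [0.723 0.163 0.04 ]
jar_lid [321. 341.] 0.87 [ 0.395 -0.358  0.019]
jar_lid [198. 179.] 0.41 [0.598 0.359 0.021]
wrist 3 [[306.2, 0.0, 257.8], [0.0, 306.2, 188.2], [0.0, 0.0, 1.0]] 0.007160603775545296
[[0.45, 0.858, 0.248, 0.217], [0.893, -0.432, -0.124, 0.589], [0.001, 0.277, -0.961, 0.384], [0.0, 0.0, 0.0, 1.0]]
tile [206. 269.] 0.95 [0.384 0.425 0.011]
```

View pics/scene0.png

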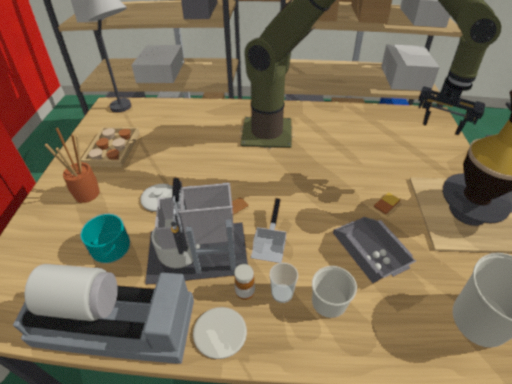

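View pics/side0.png

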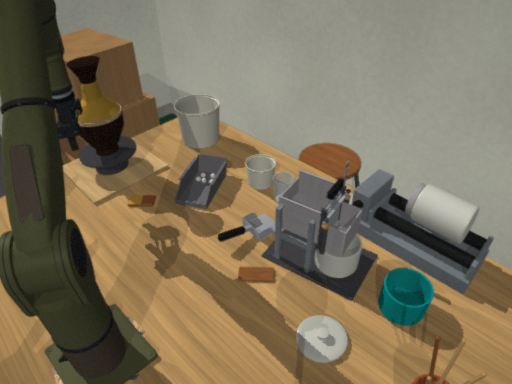

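View pics/wrist0.png

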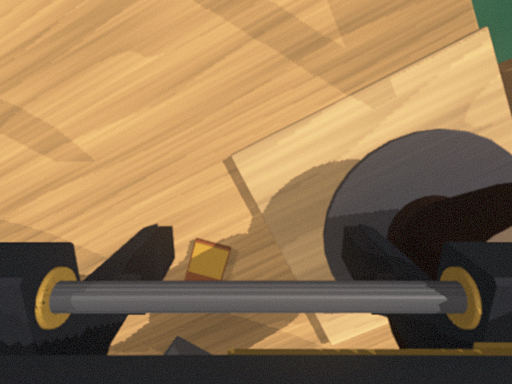

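The scene picture shows the scoop at (270,235), with its handle at (277,210). The grey bin is at (373,247) with white balls near (378,260), and the hopper is at (200,230). Two things could be the jar: the white one under the spout at (172,245) and the turquoise one at (105,240). The white one fits the description. Next I'll measure with close-ups.

```bash
python3 - <<'E'
from h import *
p=snapshot('scene');q=snapshot('side')
def crop(p,a,b,c,d,n,s):
    im=cv2.cvtColor(p['frame'],cv2.COLOR_RGB2BGR)[b:d,a:c];cv2.imwrite('pics/'+n,cv2.resize(im,None,fx=s,fy=s,interpolation=cv2.INTER_CUBIC))
crop(p,140,170,300,290,'c1.png',5)
crop(p,240,190,420,300,'c2.png',4)
crop(q,170,140,300,260,'c3.png',5)
crop(q,255,150,385,300,'c4.png',4)
np.savez('clouds.npz',P=cloud(p),Q=cloud(q),pf=p['frame'],qf=q['frame'],pT=p['camera_from_world'],qT=q['camera_from_world'],pK=p['mtx'],qK=q['mtx'],pk=p['k1'],qk=q['k1'])
for n,pp in (('sc',p),('si',q)):
    for t in ['ball0_center','jar_in','gate','scoop_grip','hopper_low']:
        print(n,t,[(np.round(o['uv'],1).tolist(),round(o['conf'],2)) for o in (boxes_of(t,pp) if t!='hopper_low' else pinpoint(t,pp))])
E
```

```text
sc ball0_center [([202.1, 233.1], 0.19)]
sc jar_in [([167.3, 256.2], 0.57), ([107.1, 237.8], 0.56)]
sc gate [([177.6, 193.4], 0.67), ([269.5, 242.2], 0.53)]
sc scoop_grip [([268.9, 238.8], 0.75)]
sc hopper_low [([191.8, 218.1], 0.79)]
si ball0_center [([257.3, 273.6], 0.23)]
si jar_in [([404.9, 297.2], 0.88)]
si gate [([338.0, 196.3], 0.58)]
si scoop_grip [([255.7, 226.5], 0.58)]
si hopper_low [([318.5, 218.0], 0.83)]
```

View pics/c1.png

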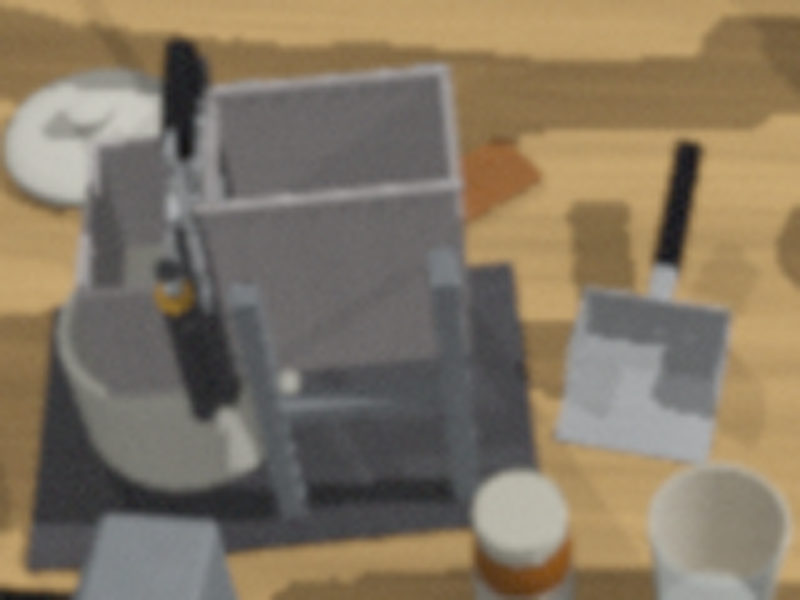

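View pics/c2.png

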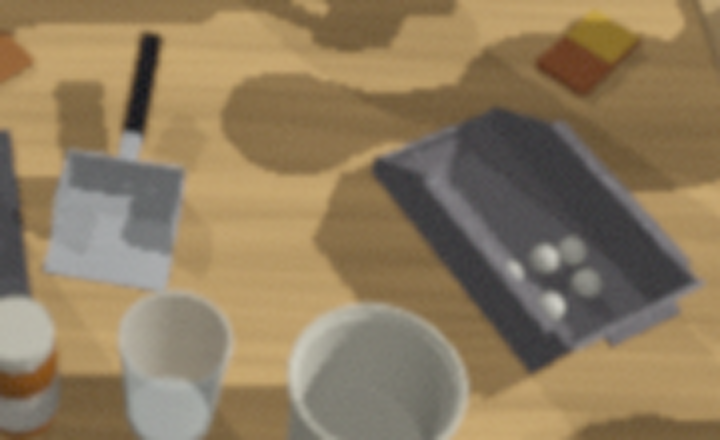

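View pics/c3.png

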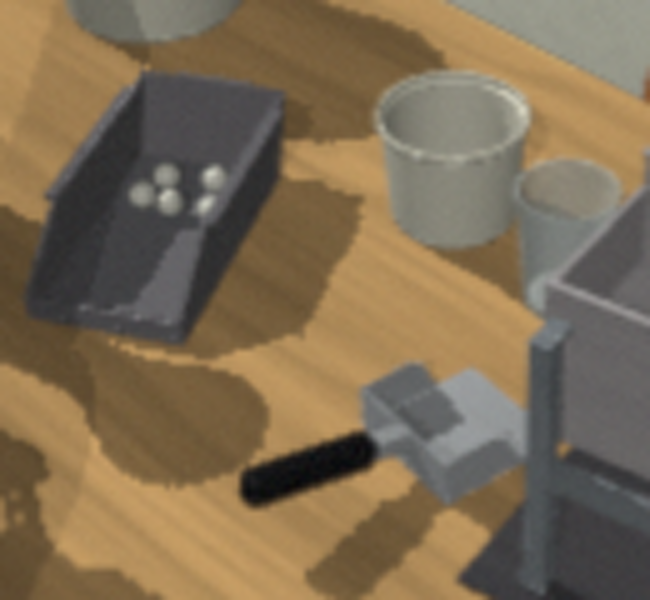

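View pics/c4.png

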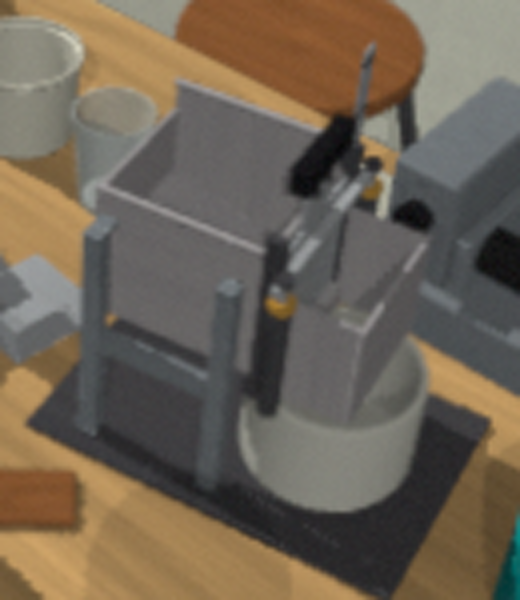

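The crops show the scoop's handle at c2 (143,80), its bowl at (115,220), and five balls in the bin around c2 (550,265). The white jar stands under the spout and the gate handle is at c4 (322,158). Next I'll fit the poses.

```bash
python3 - <<'E'
from h import *
d=np.load('clouds.npz')
for n,C,F in (('scene',d['P'],d['pf']),('side',d['Q'],d['qf'])):
    F=F.astype(int);g=F.mean(-1);sat=F.max(-1)-F.min(-1)
    x,y,z=C[...,0],C[...,1],C[...,2]
    # handle
    m=(x>.38)&(x<.56)&(y>-.04)&(y<.14)&(z>.025)&(z<.08)&(g<60)
    P=C[m];c=np.nanmean(P,0);u,s,v=np.linalg.svd(P-c);a=v[0]*np.sign(v[0][0])
    print(n,'handle',m.sum(),c.round(4),a.round(3),'yaw',np.degrees(np.arctan2(a[1],a[0])).round(1),((P-c)@a).min().round(3),((P-c)@a).max().round(3))
    # scoop bowl grey
    m=(x>.48)&(x<.68)&(y>-.06)&(y<.12)&(z<.045)&(z>-.005)&(sat<25)&(g>90)
    P=C[m]; r=cv2.minAreaRect(P[:,:2].astype(np.float32)); print(' bowl',m.sum(),np.round(r[0],4),np.round(r[1],4),r[2])
    # hopper rim
    m=(x>.5)&(x<.8)&(y>-.3)&(y<-.03)&(z>.207)&(z<.222)
    P=C[m]; r=cv2.minAreaRect(P[:,:2].astype(np.float32));print(' rim',m.sum(),np.round(r[0],4),np.round(r[1],4),r[2],P.min(0).round(3),P.max(0).round(3))
    m=(x>.5)&(x<.8)&(y>-.3)&(y<-.03)&(z>.228)&(z<.242)
    print(' highrim',m.sum(),C[m].min(0).round(3),C[m].max(0).round(3))
    m=(x>.55)&(x<.75)&(y>-.28)&(y<-.12)&(z>.262)&(z<.28)&(g<70)
    P=C[m]; r=cv2.minAreaRect(P[:,:2].astype(np.float32));print(' ghandle',m.sum(),np.round(r[0],4),np.round(r[1],4),r[2],np.median(P[:,2]).round(3))
    # bin
    m=(x>.4)&(x<.8)&(y>.17)&(y<.5)&(z>.012)&(z<.09)&(sat<30)&(g<110)
    P=C[m]; r=cv2.minAreaRect(P[:,:2].astype(np.float32));print(' bin',m.sum(),np.round(r[0],4),np.round(r[1],4),r[2],P[:,2].max().round(3)); print(cv2.boxPoints(r).round(3).tolist())
    m=(x>.4)&(x<.8)&(y>.22)&(y<.45)&(z>.01)&(z<.035)&(g>125)&(sat<25)
    nn,l,st,ce=cv2.connectedComponentsWithStats(m.astype(np.uint8))
    for i in range(1,nn):
        if st[i,4]>3: print(' ball',st[i,4],ce[i].round(1),np.nanmean(C[l==i],0).round(3))
E
```

```text
scene handle 95 [0.4867 0.0443 0.0485] [ 0.972 -0.131 -0.196] yaw -7.7 -0.044 0.042
 bowl 1004 [0.5903 0.0091] [0.1346 0.1515] 89.68592834472656
 rim 599 [ 0.6259 -0.1416] [0.1345 0.1478] 10.73692512512207 [ 0.549 -0.211  0.207] [ 0.703 -0.061  0.222]
 highrim 255 [ 0.567 -0.207  0.228] [ 0.701 -0.062  0.242]
 ghandle 127 [ 0.6265 -0.1979] [0.0655 0.0144] 11.351906776428223 0.272
 bin 1311 [0.612  0.2915] [0.2338 0.2116] 23.79835319519043 0.069
[[0.4620000123977661, 0.3409999907016754], [0.5479999780654907, 0.1469999998807907], [0.7620000243186951, 0.24199999868869781], [0.6759999990463257, 0.4350000023841858]]
 ball 27 [376.1 253.6] [0.614 0.341 0.021]
 ball 17 [382.5 251.9] [0.608 0.361 0.021]
 ball 9 [368.9 256.8] [0.626 0.318 0.021]
 ball 16 [386.2 259.5] [0.634 0.366 0.021]
 ball 31 [377.4 265.7] [0.655 0.338 0.02 ]
side handle 197 [0.4737 0.0422 0.0474] [ 0.969 -0.16  -0.188] yaw -9.4 -0.041 0.046
 bowl 603 [0.5814 0.0315] [0.0952 0.1159] 82.22362518310547
 rim 686 [ 0.611  -0.1417] [0.1508 0.149 ] 10.480278968811035 [ 0.545 -0.228  0.207] [ 0.698 -0.061  0.222]
 highrim 220 [ 0.561 -0.215  0.228] [ 0.7   -0.06   0.242]
 ghandle 145 [ 0.6202 -0.1994] [0.0699 0.0152] 9.583226203918457 0.273
 bin 1131 [0.6106 0.2988] [0.2395 0.214 ] 24.340757369995117 0.083
[[0.4569999873638153, 0.34700000286102295], [0.5460000038146973, 0.15199999511241913], [0.7639999985694885, 0.25099998712539673], [0.6759999990463257, 0.44600000977516174]]
 ball 30 [258.7 168.8] [0.787 0.234 0.028]
 ball 12 [202.5 174.5] [0.624 0.367 0.022]
 ball 16 [212.5 175. ] [0.648 0.338 0.021]
 ball 12 [197.5 178.5] [0.596 0.362 0.021]
 ball 12 [203.  179.5] [0.606 0.342 0.021]
 ball 8 [210.9 180.2] [0.622 0.316 0.022]
```

```bash
python3 - <<'E'
from h import *
d=np.load('clouds.npz')
def top(C,F,x0,x1,y0,y1,name,res=.0005,zcol=False):
    H=int((x1-x0)/res);W=int((y1-y0)/res);im=np.zeros((H,W,3),np.uint8)
    P=C.reshape(-1,3);f=F.reshape(-1,3)
    o=np.argsort(np.nan_to_num(P[:,2],nan=-9))
    for i in o:
        x,y,z=P[i]
        if x0<x<x1 and y0<y<y1:
            c=f[i][::-1].tolist()
            if zcol: c=cv2.applyColorMap(np.uint8([[np.clip(z/.25 if zcol==2 else z/.07,0,1)*255]]),cv2.COLORMAP_JET)[0,0].tolist()
            cv2.circle(im,(int((y1-y)/res),int((x1-x)/res)),3,c,-1)
    for k in np.arange(np.ceil(x0*20)/20,x1,.05):
        cv2.line(im,(0,int((x1-k)/res)),(W,int((x1-k)/res)),(0,255,0),1);cv2.putText(im,'%.2f'%k,(0,int((x1-k)/res)),0,.4,(255,255,255),1)
    for k in np.arange(np.ceil(y0*20)/20,y1,.05):
        cv2.line(im,(int((y1-k)/res),0),(int((y1-k)/res),H),(0,255,0),1);cv2.putText(im,'%.2f'%k,(int((y1-k)/res),10),0,.4,(255,255,255),1)
    return im
a=[top(d[k],d[f],.45,.75,.2,.48,'',.00075,zc) for k,f in(('P','pf'),('Q','qf')) for zc in (0,1)]
cv2.imwrite('pics/t1.png',np.vstack([np.hstack(a[:2]),np.hstack(a[2:])])[:800])
a=[top(d[k],d[f],.4,.68,-.05,.15,'',.0006,zc) for k,f in(('P','pf'),('Q','qf')) for zc in (0,)]
cv2.imwrite('pics/t2.png',np.hstack(a))
a=[top(d[k],d[f],.5,.74,-.3,-.02,'',.0007,zc) for k,f in(('P','pf'),('Q','qf')) for zc in (0,2)]
cv2.imwrite('pics/t3.png',np.vstack([np.hstack(a[:2]),np.hstack(a[2:])]))
E
```

```text
(no output)
```

View pics/t1.png

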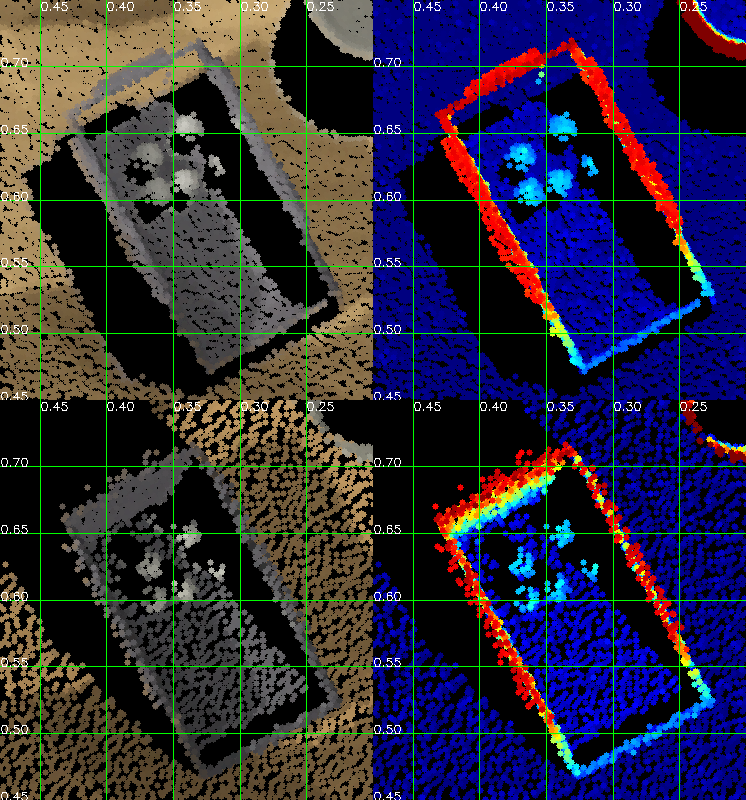

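View pics/t2.png

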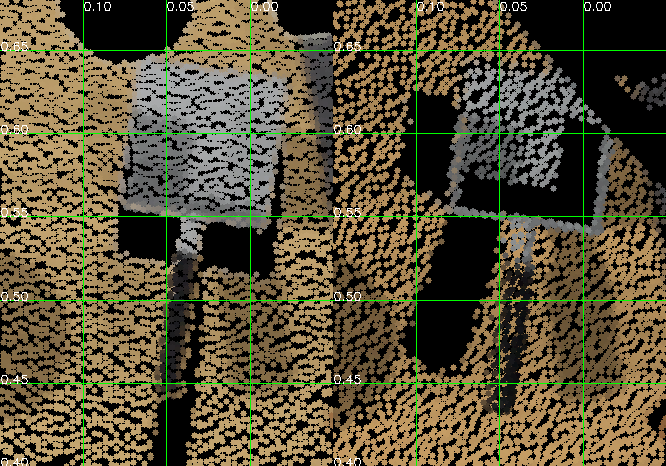

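View pics/t3.png

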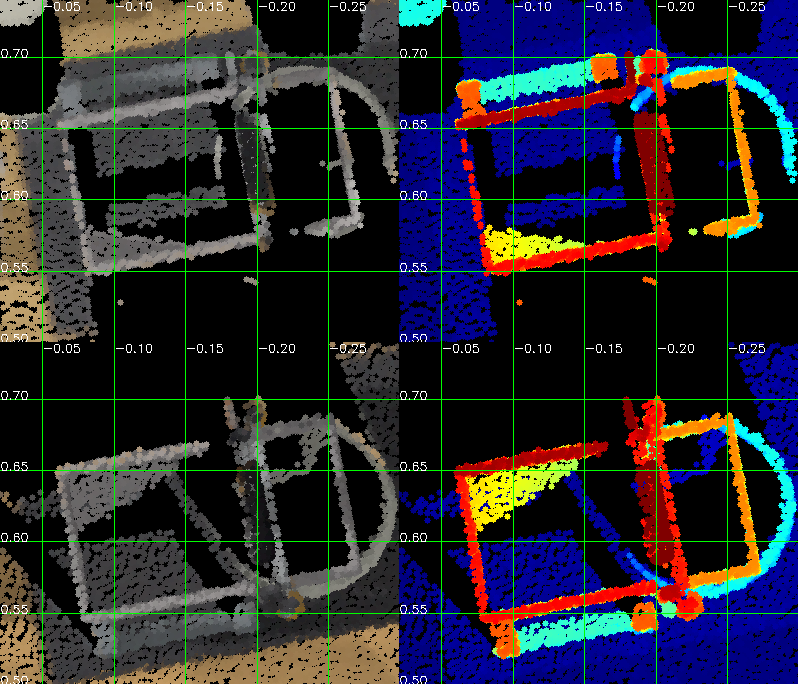

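Measured poses, all consistent with the given heights and sizes:

| Thing | Position (x, y) | Yaw |
|---|---|---|
| Scoop grip | (0.482, 0.043) | −8.2° |
| Bin floor | (0.586, 0.327) | 30.2° |
| Gate handle | (0.623, −0.198) | 10.5° |
| Hopper middle | about (0.611, −0.132) | 10.5° |

Next I'll add a helper that works out moves, then go to the scoop.

```bash
cat >> h.py <<'E'
def to(x,y,z,yaw):
    """yaw of scoop forward (tool y) in deg; prints delta in tool axes"""
    s=get_state();M=R.from_quat(s['eef_rot']).as_matrix();cur=np.degrees(np.arctan2(M[1,1],M[0,1]))
    d=M.T@(np.array([x,y,z])-s['tool_pos'])
    t=-(yaw-cur);a=np.radians(yaw);f=np.array([np.cos(a),np.sin(a),0]);r=np.array([-f[1],f[0],0])
    w=np.array([x,y,z])-s['tool_pos']
    print('t',round(s['clock'],2),'pos',s['tool_pos'].round(4),'yaw',cur.round(2),'zdir',M[:,2].round(3),'open',round(float(s['opening'])*88.1,1),'F',np.round(s['contact_force'],1))
    print('turn',t.round(2),'slide now mm',(d*1000).round(1),'| after turn',(np.array([w@r,w@f,-w[2]])*1000).round(1))
E
python3 -m creep '[{"hand":0.07,"slide":[0,0,0],"turn":-9.25},{"hand":0.06,"slide":[0,0,0],"turn":-9.25}]' 40
python3 -c "
from h import *
to(.482,.043,.12,-8.2)"
```

```text
clock: 3.1
tool_pos: [0.2806, 0.5585, 0.2467]
eef_rot: [0.754, 0.657, 0.0, 0.0]
contact_force: [0.6, 0.6, 0.6]
opening: 0.798
t 3.1 pos [0.2806 0.5585 0.2467] yaw -7.88 zdir [ 0.  0. -1.] open 70.3 F [0.6 0.6 0.6]
turn 0.32 slide now mm [-483.   270.1  126.8] | after turn [-481.5  272.8  126.7]
```

```bash
python3 -m creep '[{"hand":0.06,"slide":[-0.048,0.027,0.0],"turn":0},{"hand":0.06,"slide":[-0.048,0.027,0.0],"turn":0},{"hand":0.06,"slide":[-0.048,0.027,0.0],"turn":0},{"hand":0.06,"slide":[-0.048,0.027,0.0],"turn":0},{"hand":0.06,"slide":[-0.048,0.027,0.0],"turn":0}]' >/dev/null
python3 -m creep '[{"hand":0.06,"slide":[-0.048,0.027,0.02],"turn":0},{"hand":0.06,"slide":[-0.048,0.027,0.02],"turn":0},{"hand":0.06,"slide":[-0.048,0.027,0.02],"turn":0},{"hand":0.06,"slide":[-0.048,0.027,0.02],"turn":0},{"hand":0.06,"slide":[-0.048,0.02,0.02],"turn":0}]' >/dev/null
python3 -c "
from h import *
to(.482,.043,.12,-8.2)
p=snapshot('wrist');save(p,'w1.png')
to(.482,.043,.028,-8.2)"
```

```text
t 4.35 pos [0.4741 0.0443 0.1463] yaw -8.21 zdir [ 0.002  0.001 -1.   ] open 60.1 F [ 0.2 -0.1  1.1]
turn -0.01 slide now mm [-0.2  8.  26.3] | after turn [-0.1  8.  26.3]
t 4.4 pos [0.4734 0.0349 0.144 ] yaw -8.84 zdir [-0.003 -0.007 -1.   ] open 60.3 F [ 0.6 -6.1 -1.6]
turn -0.64 slide now mm [ 10.2   7.4 115.9] | after turn [  9.3   7.3 116. ]
```

View pics/w1.png

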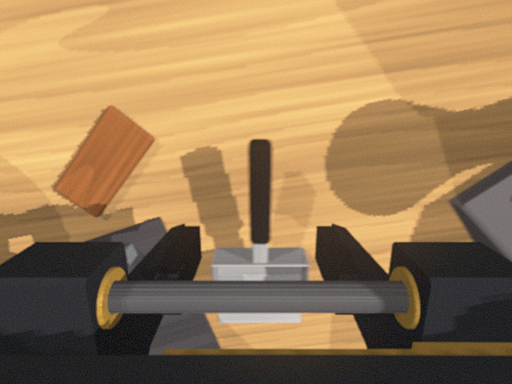

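The wrist picture shows the handle upright at column 260, centred between the fingers and aligned. I'll descend.

```bash
python3 -m creep '[{"hand":0.06,"slide":[0,0.005,0.04],"turn":0},{"hand":0.06,"slide":[0,0.003,0.04],"turn":0},{"hand":0.06,"slide":[0,0,0.02],"turn":0},{"hand":0.06,"slide":[0,0,0],"turn":0}]' >/dev/null
python3 -c "
from h import *
to(.482,.043,.028,-8.2)
p=snapshot('wrist');save(p,'w2.png')
print([ (o['uv'],o['conf']) for o in pinpoint('scoop_grip',p)][:2], [atz(p,o['uv'],.039) for o in pinpoint('scoop_grip',p)][:2])
to(.482,.043,.028,-8.2)"
```

```text
t 4.9 pos [0.48   0.045  0.0457] yaw -8.15 zdir [-0.002 -0.001 -1.   ] open 60.0 F [ 0.5 -0.1  0.7]
turn 0.05 slide now mm [-1.7  2.3 17.7] | after turn [-1.7  2.3 17.7]
[([256.8, 245.0], 0.65)] [array([0.48039186, 0.04279305, 0.039     ])]
t 5.05 pos [0.4812 0.045  0.0476] yaw -8.18 zdir [ 0.001  0.    -1.   ] open 60.0 F [-0.   0.5  0.6]
turn 0.02 slide now mm [-1.9  1.1 19.6] | after turn [-1.9  1.1 19.6]
```

View pics/w2.png

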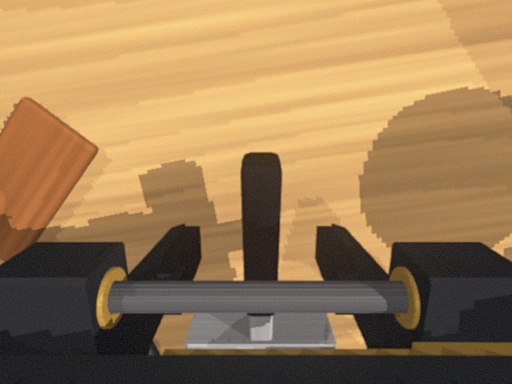

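The network puts the grip at (0.480, 0.043), which agrees with my fit. I'll go down and close.

```bash
python3 -m creep '[{"hand":0.06,"slide":[-0.002,0.001,0.019],"turn":0},{"hand":0.06,"slide":[0,0,0],"turn":0},{"hand":0.01,"slide":[0,0,0],"turn":0},{"hand":0.01,"slide":[0,0,0],"turn":0},{"hand":0.01,"slide":[0,0,0],"turn":0}]' 60
python3 -m creep '[{"hand":0.01,"slide":[0,0,0],"turn":0},{"hand":0.01,"slide":[0,0,0],"turn":0}]' 60 >/dev/null
python3 -c "
from h import *
to(.482,.043,.11,-8.2)"
```

```text
clock: 5.68
tool_pos: [0.4815, 0.0427, 0.0282]
eef_rot: [0.756, 0.655, 0.0, 0.0]
contact_force: [0.6, -0.4, 0.6]
opening: 0.361
t 5.92 pos [0.4814 0.0427 0.0278] yaw -8.19 zdir [ 0.  0. -1.] open 17.2 F [ 0.4 -0.9  0.3]
turn 0.01 slide now mm [  0.4   0.6 -82.2] | after turn [  0.4   0.6 -82.2]
```

```bash
python3 -m creep '[{"hand":0.01,"slide":[0,0,-0.02],"turn":0},{"hand":0.01,"slide":[0,0,-0.04],"turn":0},{"hand":0.01,"slide":[0,0,-0.03],"turn":0},{"hand":0.01,"slide":[0,0,0],"turn":0}]' 
cat >> h.py <<'E'
def crop(p,a,b,c,d,n,s):
    im=cv2.cvtColor(p['frame'],cv2.COLOR_RGB2BGR)[max(0,b):d,max(0,a):c];cv2.imwrite('pics/'+n,cv2.resize(im,None,fx=s,fy=s,interpolation=cv2.INTER_CUBIC))
E
python3 -c "
from h import *
p=snapshot('side');save(p,'s3.png')
to(.463,.256,.13,30.2)"
```

```text
clock: 6.42
tool_pos: [0.4822, 0.0426, 0.1191]
eef_rot: [0.756, 0.655, 0.002, 0.001]
contact_force: [-0.2, -0.3, -2.0]
opening: 0.195
t 6.47 pos [0.4815 0.0424 0.118 ] yaw -8.22 zdir [ 0.001  0.    -1.   ] open 17.2 F [-0.   0.1 -2. ]
turn -38.42 slide now mm [208.7 -48.8 -12. ] | after turn [193.9  91.5 -12. ]
```

View pics/s3.png

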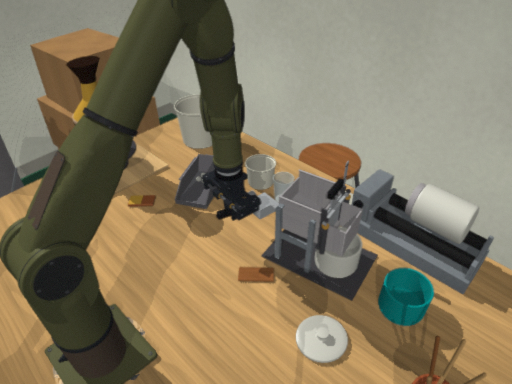

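```bash
python3 -m creep '[{"hand":0.01,"slide":[0,0,-0.004],"turn":-9.6},{"hand":0.01,"slide":[0,0,-0.004],"turn":-9.6},{"hand":0.01,"slide":[0,0,-0.004],"turn":-9.6},{"hand":0.01,"slide":[0,0,0],"turn":-9.6}]' >/dev/null
python3 -m creep '[{"hand":0.01,"slide":[0.04,0.019,0],"turn":0},{"hand":0.01,"slide":[0.05,0.024,0],"turn":0},{"hand":0.01,"slide":[0.05,0.024,0],"turn":0},{"hand":0.01,"slide":[0.04,0.019,0],"turn":0},{"hand":0.01,"slide":[0.014,0.005,0],"turn":0}]' >/dev/null
python3 -m creep '[{"hand":0.01,"slide":[0,0,0],"turn":0}]' >/dev/null
python3 -c "
from h import *
to(.463,.256,.13,30.2)
p=snapshot('scene');save(p,'s4.png');crop(p,290,150,440,290,'s4c.png',5)
C=cloud(p)
s=get_state();M=R.from_quat(s['eef_rot']).as_matrix();f=M[:,1];r=M[:,0]
g=s['tool_pos']-M[:,2]*.011
D=C-g
a=D@f;b=D@r;c=D[...,2]
m=(a>.07)&(a<.165)&(abs(b)<.05)&(c>-.06)&(c<.02)
np.set_printoptions(suppress=True)
for lo in np.arange(.06,.17,.01):
    k=m&(a>=lo)&(a<lo+.01)&(abs(b)<.035)
    if k.sum(): print(round(lo+.005,3),k.sum(),np.median(c[k]).round(4))
print('width',b[m&(c>-.02)].min(),b[m&(c>-.02)].max())
"
```

```text
t 7.72 pos [0.4614 0.2559 0.1285] yaw 30.31 zdir [-0.002 -0.002 -1.   ] open 17.1 F [ 0.  -0.3 -2.8]
turn 0.11 slide now mm [-0.7  1.5 -1.5] | after turn [-0.7  1.5 -1.5]
0.075 61 -0.039
0.085 47 -0.0392
0.095 52 -0.0397
0.105 59 -0.0394
0.115 57 -0.0403
0.125 70 -0.04
0.135 69 -0.0407
0.145 68 -0.0402
0.155 61 -0.0406
width -0.046293686862116955 0.046973091835929376
```

View pics/s4c.png

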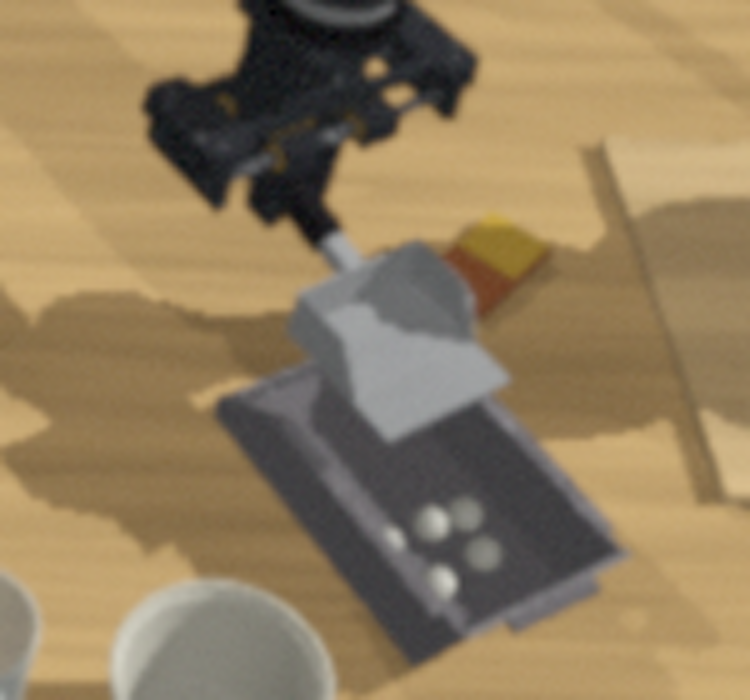

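The front dips about 1° and the scoop is otherwise level and centred in the jaws. I'll check how it lines up laterally with the bin walls, from the same view.

```bash
python3 -c "
from h import *
s=get_state();M=R.from_quat(s['eef_rot']).as_matrix();f=M[:,1];r=M[:,0];g=s['tool_pos']-M[:,2]*.011
for n in ('scene','side'):
  p=snapshot(n);C=cloud(p);D=C-g;a=D@f;b=D@r;z=C[...,2]
  for lo in np.arange(.06,.26,.02):
    k=(a>=lo)&(a<lo+.02)&(abs(b)<.08)&(z>.052)&(z<.066)
    L=k&(b<-.045);Rr=k&(b>.045)
    print(n,round(lo+.01,2),[ (q.sum(),np.percentile(b[q],[5,50,95]).round(3)) if q.sum()>3 else None for q in (L,Rr)])
  k=(a<.05)&(a>0)&(abs(b)<.05)&(z>.012)&(z<.024); print('front lip a',np.percentile(a[k],[5,50,95]).round(3) if k.sum() else None)
  k=(a>.2)&(a<.3)&(abs(b)<.04)&(z>.05)&(z<.066); print('back a',np.percentile(a[k],[5,50,95]).round(3) if k.sum() else None)
"
```

```text
scene 0.07 [None, None]
scene 0.09 [None, None]
scene 0.11 [(np.int64(21), array([-0.068, -0.063, -0.057])), None]
scene 0.13 [(np.int64(24), array([-0.067, -0.063, -0.058])), (np.int64(5), array([0.05 , 0.055, 0.062]))]
scene 0.15 [(np.int64(27), array([-0.068, -0.062, -0.057])), (np.int64(31), array([0.051, 0.054, 0.062]))]
scene 0.17 [(np.int64(27), array([-0.067, -0.063, -0.057])), (np.int64(31), array([0.051, 0.053, 0.06 ]))]
scene 0.19 [(np.int64(29), array([-0.066, -0.062, -0.057])), (np.int64(29), array([0.049, 0.053, 0.059]))]
scene 0.21 [(np.int64(26), array([-0.068, -0.064, -0.059])), (np.int64(36), array([0.049, 0.053, 0.06 ]))]
scene 0.23 [(np.int64(32), array([-0.069, -0.065, -0.059])), (np.int64(36), array([0.049, 0.052, 0.059]))]
scene 0.25 [(np.int64(25), array([-0.066, -0.061, -0.055])), (np.int64(24), array([0.048, 0.051, 0.057]))]
front lip a [0.041 0.044 0.047]
back a [0.26  0.264 0.271]
side 0.07 [None, None]
side 0.09 [(np.int64(9), array([-0.059, -0.057, -0.054])), None]
side 0.11 [(np.int64(13), array([-0.064, -0.058, -0.053])), None]
side 0.13 [(np.int64(11), array([-0.064, -0.06 , -0.055])), None]
side 0.15 [(np.int64(12), array([-0.064, -0.059, -0.055])), None]
side 0.17 [(np.int64(12), array([-0.064, -0.061, -0.056])), None]
side 0.19 [(np.int64(9), array([-0.064, -0.062, -0.056])), None]
side 0.21 [(np.int64(11), array([-0.066, -0.06 , -0.056])), None]
side 0.23 [(np.int64(9), array([-0.065, -0.062, -0.058])), (np.int64(5), array([0.052, 0.053, 0.055]))]
side 0.25 [(np.int64(12), array([-0.061, -0.057, -0.047])), None]
front lip a [0.038 0.041 0.046]
back a [0.252 0.258 0.268]
```

Inner walls are at about −58 and +50 mm, so I'll shift −2 mm, turn +1° and back off 10 mm before going down.

```bash
python3 -m creep '[{"hand":0.01,"slide":[-0.002,-0.01,0.02],"turn":1},{"hand":0.01,"slide":[0,0,0.03],"turn":0},{"hand":0.01,"slide":[0,0,0.025],"turn":0},{"hand":0.01,"slide":[0,0,0.01],"turn":0},{"hand":0.01,"slide":[0,0,0],"turn":0}]' 
python3 -m creep '[{"hand":0.01,"slide":[0,0,0.004],"turn":0},{"hand":0.01,"slide":[0,0,0],"turn":0}]' 
python3 -m creep '[{"hand":0.01,"slide":[0,0,0.003],"turn":0},{"hand":0.01,"slide":[0,0,0],"turn":0}]' 
python3 -c "
from h import *
to(.463,.256,.034,29.3)
p=snapshot('scene');crop(p,290,150,440,290,'s5c.png',5)"
```

```text
clock: 8.5
tool_pos: [0.4548, 0.2483, 0.0445]
eef_rot: [0.506, 0.862, -0.001, 0.0]
contact_force: [0.1, 0.1, -0.6]
opening: 0.197
clock: 8.75
tool_pos: [0.455, 0.2493, 0.0412]
eef_rot: [0.506, 0.863, 0.0, 0.0]
contact_force: [0.4, -0.0, -1.6]
opening: 0.198
clock: 9.0
tool_pos: [0.4547, 0.2493, 0.0377]
eef_rot: [0.506, 0.863, 0.0, 0.0]
contact_force: [0.1, 0.8, -1.8]
opening: 0.194
t 9.0 pos [0.4547 0.2493 0.0377] yaw 29.22 zdir [ 0.  0. -1.] open 17.1 F [ 0.1  0.8 -1.8]
turn -0.08 slide now mm [ 1.8 10.5  3.7] | after turn [ 1.8 10.5  3.7]
```

View pics/s5c.png

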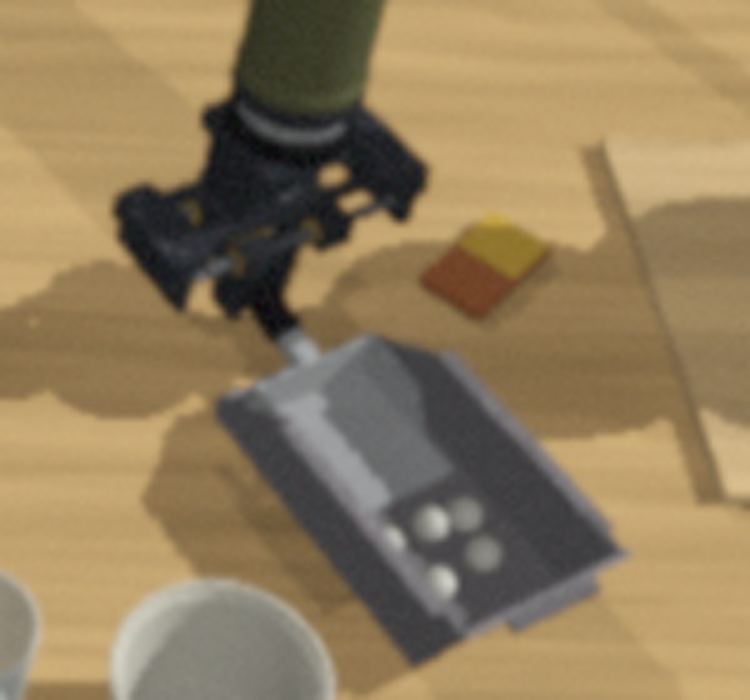

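The scoop lies in the bin with its lip just short of the balls at (440,490) in the crop. I'll press lightly to the floor and push in.

```bash
python3 -m creep '[{"hand":0.01,"slide":[0,0,0.003],"turn":0},{"hand":0.01,"slide":[0,0,0.001],"turn":0},{"hand":0.01,"slide":[0,0.005,0],"turn":0},{"hand":0.01,"slide":[0,0.008,0],"turn":0},{"hand":0.01,"slide":[0,0.01,0],"turn":0}]' 
python3 -m creep '[{"hand":0.01,"slide":[0,0.01,0],"turn":0},{"hand":0.01,"slide":[0,0.01,0],"turn":0},{"hand":0.01,"slide":[0,0.01,0],"turn":0},{"hand":0.01,"slide":[0,0.01,0],"turn":0},{"hand":0.01,"slide":[0,0.008,0],"turn":0}]' 
python3 -c "
from h import *
p=snapshot('scene');crop(p,290,150,440,290,'s6c.png',5)"
```

```text
clock: 9.68
tool_pos: [0.4755, 0.2609, 0.0338]
eef_rot: [0.506, 0.863, 0.0, 0.0]
contact_force: [0.5, -0.3, -0.9]
opening: 0.195
clock: 10.3
tool_pos: [0.5173, 0.2843, 0.0337]
eef_rot: [0.506, 0.863, 0.0, -0.0]
contact_force: [-0.5, -0.4, -0.7]
opening: 0.195
```

View pics/s6c.png

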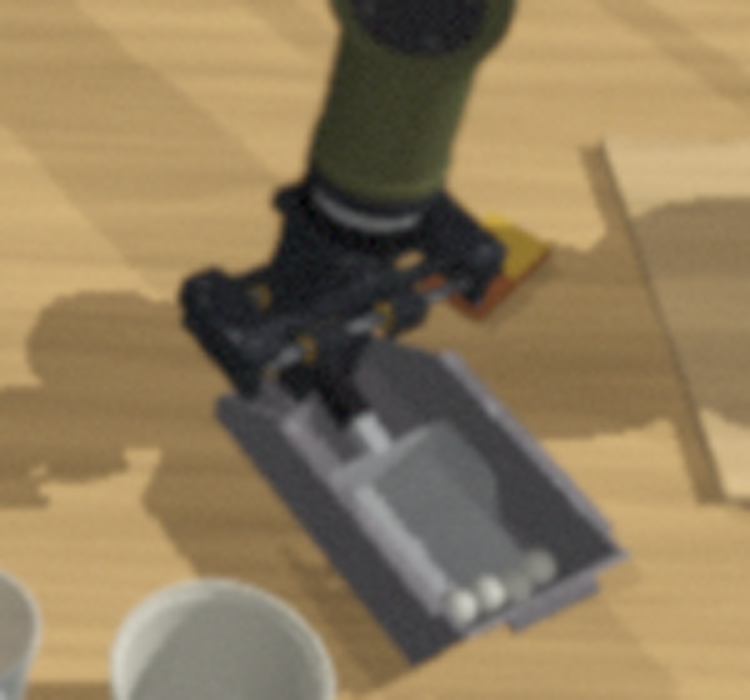

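The balls are lined up between the lip and the back wall, in the crop from (460,605) to (540,565). I'll push on to the wall.

```bash
python3 -m creep '[{"hand":0.01,"slide":[0,0.007,0],"turn":0},{"hand":0.01,"slide":[0,0.006,0],"turn":0},{"hand":0.01,"slide":[0,0.003,0],"turn":0},{"hand":0.01,"slide":[0,0,0],"turn":0}]' 
python3 -c "
from h import *
p=snapshot('scene');crop(p,330,200,440,290,'s7c.png',7)
p=snapshot('side');crop(p,160,130,260,230,'s7d.png',6)"
```

```text
clock: 10.85
tool_pos: [0.5309, 0.292, 0.0337]
eef_rot: [0.506, 0.863, 0.0, 0.0]
contact_force: [-0.1, -0.2, -1.4]
opening: 0.193
```

View pics/s7c.png

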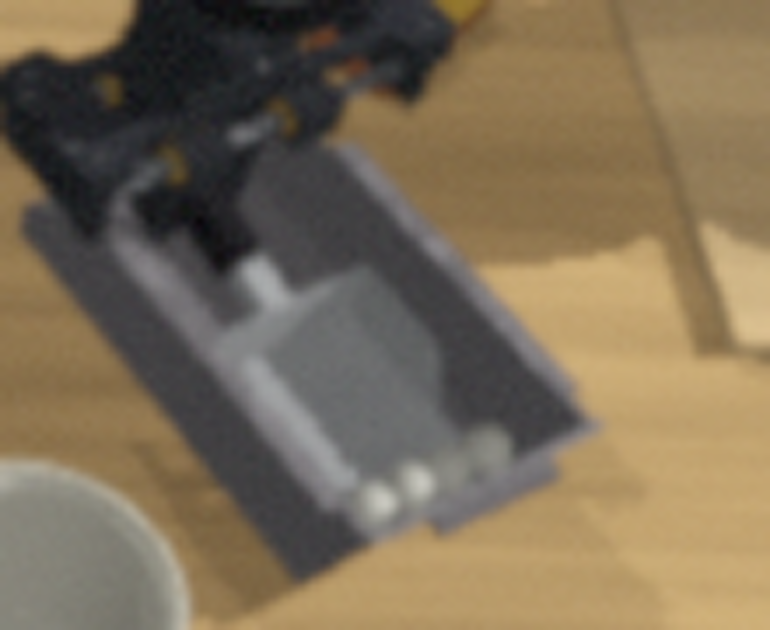

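View pics/s7d.png

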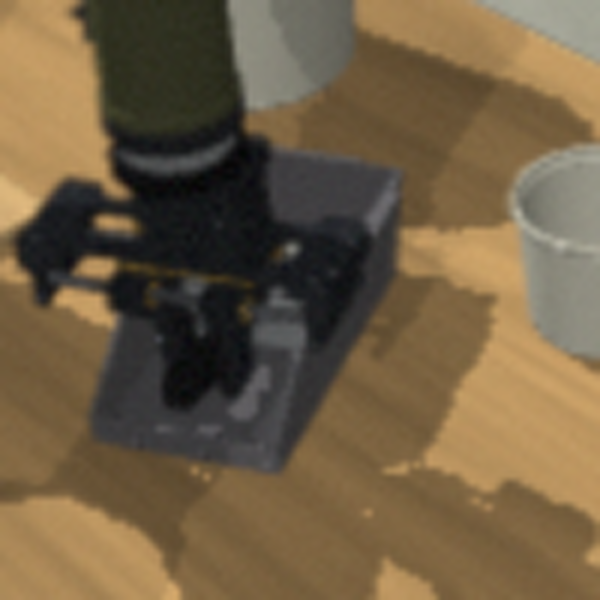

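```bash
python3 -m creep '[{"hand":0.01,"slide":[0,0.003,0],"turn":0},{"hand":0.01,"slide":[0,0.0,0],"turn":0}]' 
python3 -m creep '[{"hand":0.01,"slide":[0,0.003,0],"turn":0},{"hand":0.01,"slide":[0,0.0,0],"turn":0}]' 
python3 -c "
from h import *
p=snapshot('scene');crop(p,330,200,440,290,'s8c.png',7)"
```

```text
clock: 11.2
tool_pos: [0.5325, 0.293, 0.0336]
eef_rot: [0.506, 0.863, -0.001, -0.0]
contact_force: [-1.9, -1.4, -1.4]
opening: 0.195
clock: 11.45
tool_pos: [0.5326, 0.2932, 0.033]
eef_rot: [0.506, 0.863, -0.003, -0.002]
contact_force: [-7.0, -3.0, 0.1]
opening: 0.195
```

View pics/s8c.png

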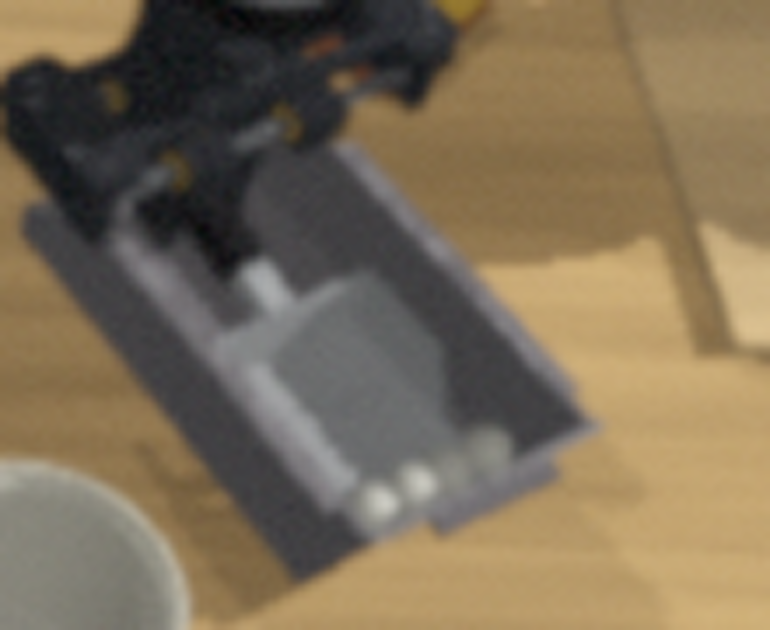

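The lip now presses the wall with 7 N and the balls sit on the tongue. I'll ease the grip and press the handle down, so the scoop pivots on its heel and the lip comes up.

```bash
python3 -m creep '[{"hand":0.01,"slide":[0,0,0.002],"turn":0},{"hand":0.01,"slide":[0,0.0,0.003],"turn":0},{"hand":0.01,"slide":[0,0.0,0.003],"turn":0},{"hand":0.01,"slide":[0,-0.001,0.002],"turn":0},{"hand":0.01,"slide":[0,0.0,0],"turn":0}]' 25
python3 -c "
from h import *
p=snapshot('scene');crop(p,330,200,440,290,'s9c.png',7)"
```

```text
clock: 12.12
tool_pos: [0.5339, 0.2944, 0.0242]
eef_rot: [0.505, 0.863, -0.0, -0.0]
contact_force: [-5.5, -1.2, 5.5]
opening: 0.198
```

View pics/s9c.png

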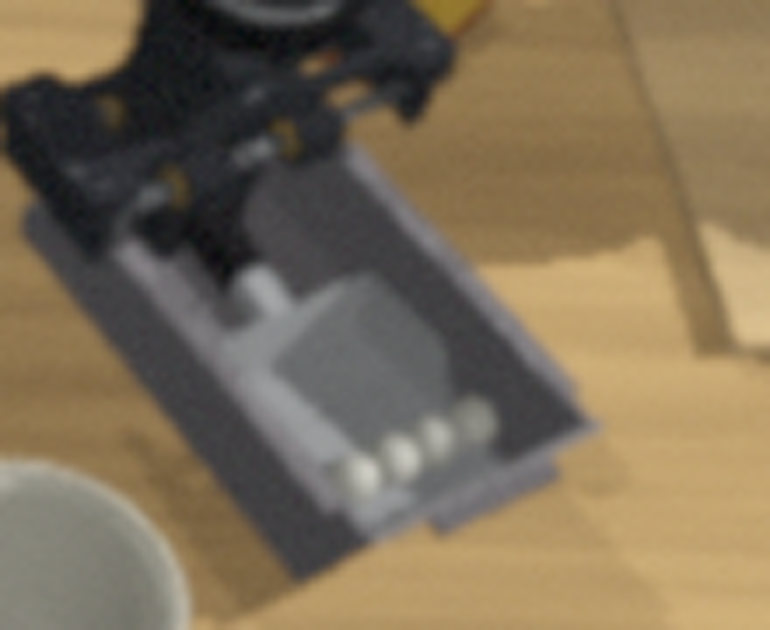

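The tilt worked: the balls are rolling back into the bowl. I'll firm the grip and let them settle.

```bash
python3 -m creep '[{"hand":0.01,"slide":[0,0,0],"turn":0},{"hand":0.01,"slide":[0,0,0],"turn":0},{"hand":0.01,"slide":[0,0,0],"turn":0},{"hand":0.01,"slide":[0,0,0],"turn":0}]' 60
python3 -c "
from h import *
p=snapshot('scene');crop(p,330,200,440,290,'s10c.png',7)"
```

```text
clock: 12.68
tool_pos: [0.5338, 0.2944, 0.0242]
eef_rot: [0.505, 0.863, -0.0, -0.001]
contact_force: [-5.0, -1.6, 4.1]
opening: 0.199
```

View pics/s10c.png

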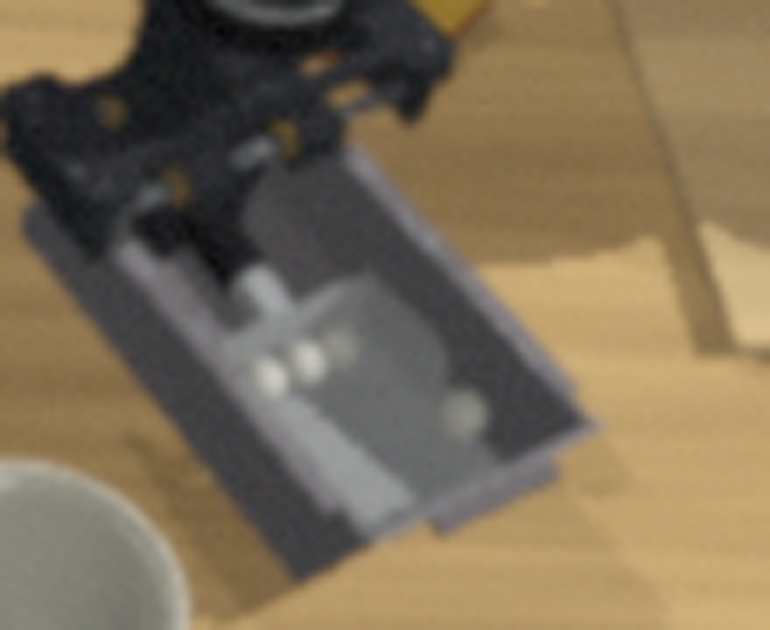

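Three balls sit at the back of the bowl, around (305,358) in the crop. A fourth is at the side edge at (465,410). Three are enough, so I'll lift gently.

```bash
python3 -m creep '[{"hand":0.01,"slide":[0,-0.003,-0.004],"turn":0},{"hand":0.01,"slide":[0,-0.001,-0.008],"turn":0},{"hand":0.01,"slide":[0,0,-0.015],"turn":0},{"hand":0.01,"slide":[0,0,-0.02],"turn":0},{"hand":0.01,"slide":[0,0,-0.025],"turn":0}]' 60
python3 -m creep '[{"hand":0.01,"slide":[0,0,-0.025],"turn":0},{"hand":0.01,"slide":[0,0,-0.025],"turn":0},{"hand":0.01,"slide":[0,0,-0.015],"turn":0},{"hand":0.01,"slide":[0,0,0],"turn":0}]'
cat >> h.py <<'E'
def scoop(p):
    C=cloud(p);s=get_state();M=R.from_quat(s['eef_rot']).as_matrix();f=M[:,1];r=M[:,0];g=s['tool_pos']-M[:,2]*.011
    D=C-g;a=D@f;b=D@r;c=D[...,2];F=p['frame'].astype(int);sat=F.max(-1)-F.min(-1)
    for lo in np.arange(.06,.17,.01):
        k=(a>=lo)&(a<lo+.01)&(abs(b)<.035)&(abs(c)<.09)&(sat<30)
        if k.sum()>3: print(round(lo+.005,3),k.sum(),np.percentile(c[k],[10,50,90]).round(4))
E
python3 -c "
from h import *
to(.5,.28,.25,10.5)
p=snapshot('scene');crop(p,320,170,440,290,'s11c.png',6);scoop(p)"
```

```text
clock: 13.35
tool_pos: [0.5317, 0.2923, 0.0974]
eef_rot: [0.506, 0.863, 0.0, 0.0]
contact_force: [-0.7, -0.2, -2.7]
opening: 0.195
clock: 13.85
tool_pos: [0.5322, 0.2927, 0.1623]
eef_rot: [0.506, 0.863, 0.001, 0.001]
contact_force: [-0.3, 0.0, -2.8]
opening: 0.197
t 13.85 pos [0.5322 0.2927 0.1623] yaw 29.2 zdir [ 0.002  0.002 -1.   ] open 17.3 F [-0.3  0.  -2.8]
turn 18.7 slide now mm [  4.6 -34.  -87.8] | after turn [ -6.7 -33.9 -87.7]
0.065 102 [-0.0162 -0.0058  0.0004]
0.075 51 [-0.0186 -0.0139 -0.0048]
0.085 116 [-0.03   -0.0159 -0.0108]
0.095 64 [-0.0307 -0.0292 -0.0268]
0.105 64 [-0.0303 -0.029  -0.0272]
0.115 65 [-0.0279 -0.0263 -0.0253]
0.125 63 [-0.0273 -0.0255 -0.0232]
0.135 93 [-0.0261 -0.0245 -0.012 ]
0.145 80 [-0.0256 -0.0241 -0.0221]
0.155 78 [-0.0254 -0.0234 -0.0214]
```

View pics/s11c.png

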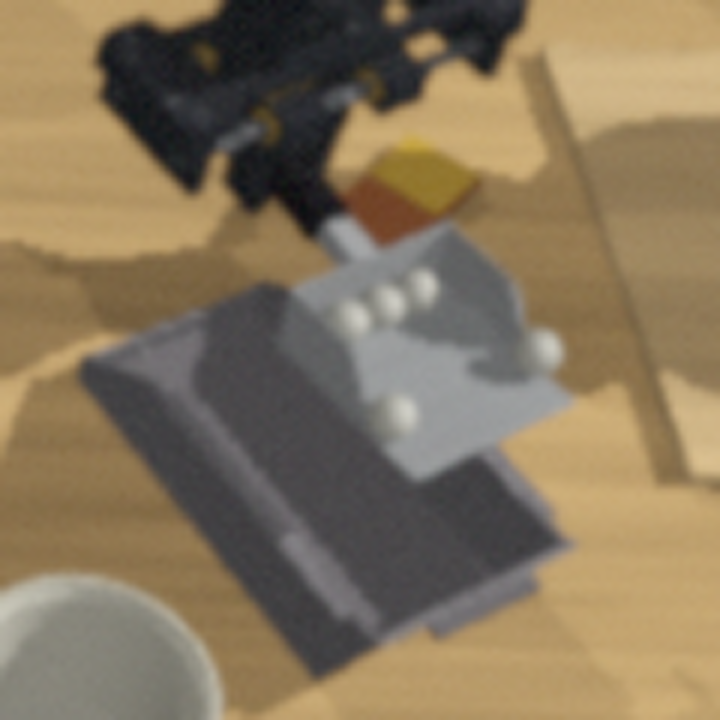

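All five balls are aboard, but two are perched at the front ends of the side walls, at (395,415) and (545,355), and could drop onto the bench. I'll go back down into the bin and nudge sideways, so its walls push them into the bowl.

```bash
python3 -m creep '[{"hand":0.01,"slide":[0,-0.001,-0.0],"turn":0},{"hand":0.01,"slide":[0,-0.001,0.02],"turn":0},{"hand":0.01,"slide":[0,0,0.03],"turn":0},{"hand":0.01,"slide":[0,0,0.03],"turn":0},{"hand":0.01,"slide":[0,0,0.025],"turn":0}]' 60
python3 -m creep '[{"hand":0.01,"slide":[0,0,0.015],"turn":0},{"hand":0.01,"slide":[0,0,0.005],"turn":0},{"hand":0.01,"slide":[0,0,0.0],"turn":0}]'
python3 -c "
from h import *
p=snapshot('scene');crop(p,320,190,440,290,'s12c.png',6)"
```

```text
clock: 14.52
tool_pos: [0.5288, 0.2907, 0.0535]
eef_rot: [0.506, 0.863, -0.001, -0.001]
contact_force: [-0.5, -0.3, -2.0]
opening: 0.196
clock: 14.9
tool_pos: [0.5298, 0.2915, 0.0359]
eef_rot: [0.506, 0.863, 0.0, 0.0]
contact_force: [0.6, 0.2, -2.6]
opening: 0.199
```

View pics/s12c.png

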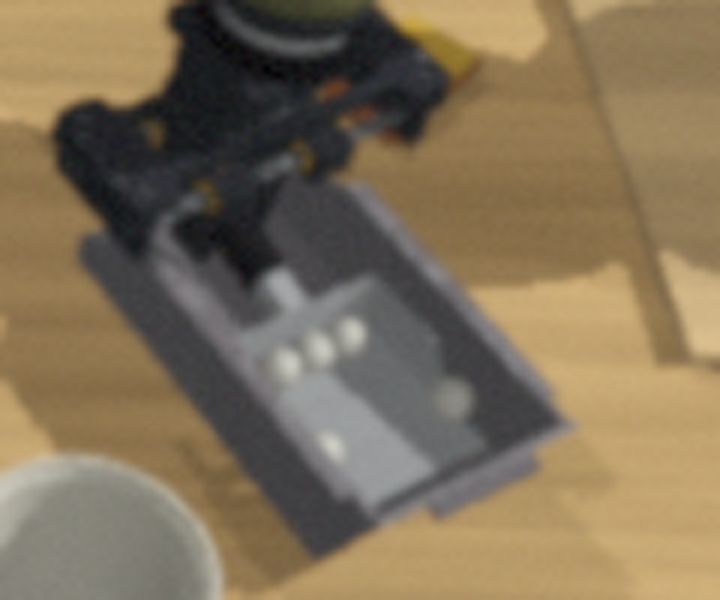

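```bash
python3 -m creep '[{"hand":0.01,"slide":[0.004,0,0],"turn":0},{"hand":0.01,"slide":[0.004,0,0],"turn":0},{"hand":0.01,"slide":[0.002,0,0],"turn":0},{"hand":0.01,"slide":[0,0,0],"turn":0}]' 60
python3 -m creep '[{"hand":0.01,"slide":[-0.006,0,0],"turn":0},{"hand":0.01,"slide":[-0.006,0,0],"turn":0},{"hand":0.01,"slide":[-0.004,0,0],"turn":0},{"hand":0.01,"slide":[-0.003,0,0],"turn":0},{"hand":0.01,"slide":[0,0,0],"turn":0}]' 60
python3 -m creep '[{"hand":0.01,"slide":[0.005,0,0],"turn":0},{"hand":0.01,"slide":[0.004,0,0],"turn":0},{"hand":0.01,"slide":[0,0,0],"turn":0}]' 60
python3 -c "
from h import *
p=snapshot('scene');crop(p,320,190,440,290,'s13c.png',6)"
```

```text
clock: 15.45
tool_pos: [0.5247, 0.3004, 0.0359]
eef_rot: [0.506, 0.863, 0.0, -0.0]
contact_force: [0.1, 0.5, -2.3]
opening: 0.191
clock: 16.08
tool_pos: [0.5324, 0.2855, 0.0357]
eef_rot: [0.505, 0.863, 0.001, -0.002]
contact_force: [-4.5, 3.9, -3.7]
opening: 0.193
clock: 16.45
tool_pos: [0.5299, 0.2914, 0.0358]
eef_rot: [0.506, 0.863, 0.0, 0.0]
contact_force: [1.0, 0.0, -2.5]
opening: 0.197
```

View pics/s13c.png

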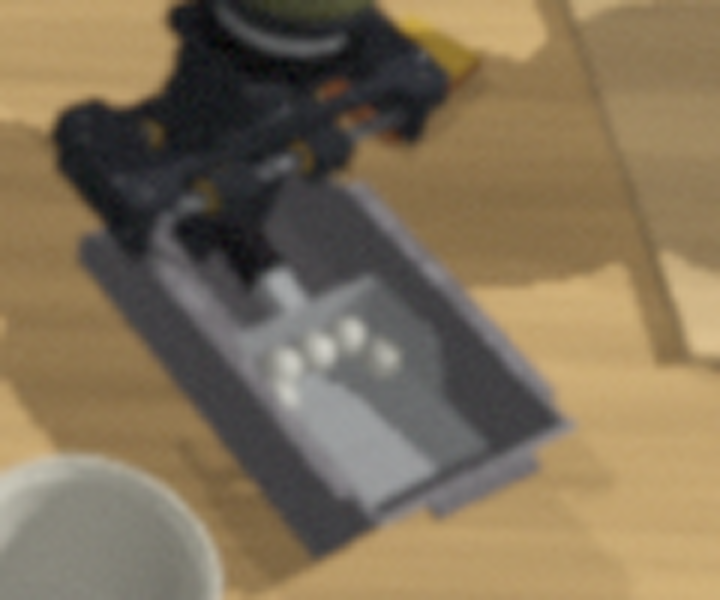

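All five balls are now in the bowl. Lifting and carrying them to the hopper next.

```bash
python3 -m creep '[{"hand":0.01,"slide":[0,0,-0.01],"turn":0},{"hand":0.01,"slide":[0,0,-0.02],"turn":0},{"hand":0.01,"slide":[0,0,-0.03],"turn":0},{"hand":0.01,"slide":[0,0,-0.035],"turn":0},{"hand":0.01,"slide":[0,0,-0.035],"turn":0}]' 60 >/dev/null
python3 -m creep '[{"hand":0.01,"slide":[0,0,-0.035],"turn":0},{"hand":0.01,"slide":[0,0,-0.035],"turn":0},{"hand":0.01,"slide":[0,0,-0.025],"turn":0},{"hand":0.01,"slide":[0,0,-0.015],"turn":4},{"hand":0.01,"slide":[0,0,-0.004],"turn":6}]' 60 >/dev/null
python3 -m creep '[{"hand":0.01,"slide":[0,0,0],"turn":5},{"hand":0.01,"slide":[0,0,0],"turn":3.4},{"hand":0.01,"slide":[0,0,0],"turn":0}]' 60
python3 -c "
from h import *
to(.488,-.154,.28,10.8)
p=snapshot('scene');crop(p,280,90,440,250,'s14c.png',4);scoop(p)"
```

```text
clock: 18.12
tool_pos: [0.5295, 0.2912, 0.2811]
eef_rot: [0.637, 0.771, 0.001, 0.0]
contact_force: [-0.1, -0.1, -2.2]
opening: 0.193
t 18.12 pos [0.5295 0.2912 0.2811] yaw 10.86 zdir [ 0.001  0.001 -1.   ] open 17.0 F [-0.1 -0.1 -2.2]
turn 0.06 slide now mm [-429.4 -124.6    0.8] | after turn [-429.5 -124.2    1.1]
0.065 167 [-0.0165 -0.0077 -0.0007]
0.075 52 [-0.0189 -0.014  -0.0096]
0.085 159 [-0.0309 -0.0178 -0.0119]
0.095 99 [-0.0309 -0.0288 -0.0112]
0.105 119 [-0.03   -0.0284 -0.0138]
0.115 81 [-0.0295 -0.0281 -0.027 ]
0.125 83 [-0.0283 -0.0276 -0.0266]
0.135 89 [-0.0279 -0.0269 -0.0259]
0.145 89 [-0.0271 -0.0259 -0.0247]
0.155 101 [-0.0265 -0.0254 -0.0241]
```

View pics/s14c.png

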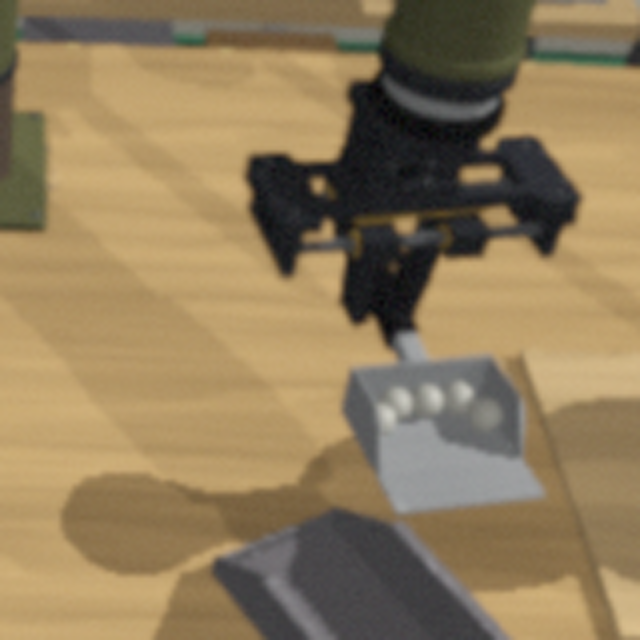

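All five are aboard, tilted about 3.5° up. I'll carry them across gently.

```bash
python3 -m creep '[{"hand":0.01,"slide":[-0.015,-0.003,0],"turn":0},{"hand":0.01,"slide":[-0.03,-0.006,0],"turn":0},{"hand":0.01,"slide":[-0.042,-0.009,0],"turn":0},{"hand":0.01,"slide":[-0.045,-0.012,0],"turn":0},{"hand":0.01,"slide":[-0.045,-0.014,0],"turn":0}]' 60 >/dev/null
python3 -m creep '[{"hand":0.01,"slide":[-0.045,-0.015,0],"turn":0},{"hand":0.01,"slide":[-0.045,-0.015,0],"turn":0},{"hand":0.01,"slide":[-0.045,-0.015,0],"turn":0},{"hand":0.01,"slide":[-0.042,-0.013,0],"turn":0},{"hand":0.01,"slide":[-0.03,-0.011,0],"turn":0}]' 60 >/dev/null
python3 -m creep '[{"hand":0.01,"slide":[-0.025,-0.007,0],"turn":0},{"hand":0.01,"slide":[-0.015,-0.004,0],"turn":0},{"hand":0.01,"slide":[-0.005,0,0],"turn":0},{"hand":0.01,"slide":[0,0,0],"turn":0}]' 60
python3 -c "
from h import *
to(.488,-.154,.28,10.8)
p=snapshot('scene');crop(p,140,100,300,260,'s15c.png',4);scoop(p)
q=snapshot('side');crop(q,200,120,380,270,'s15d.png',4)"
```

```text
clock: 19.92
tool_pos: [0.4886, -0.1528, 0.2798]
eef_rot: [0.637, 0.771, 0.0, -0.0]
contact_force: [0.0, -0.8, -1.3]
opening: 0.195
t 19.93 pos [ 0.4886 -0.1528  0.2798] yaw 10.86 zdir [ 0.     0.001 -1.   ] open 17.2 F [ 0.  -0.8 -1.3]
turn 0.06 slide now mm [-1.1 -0.8 -0.2] | after turn [-1.1 -0.8 -0.2]
0.065 155 [-0.0175 -0.0082 -0.0006]
0.075 63 [-0.0304 -0.0128 -0.0063]
0.085 155 [-0.0301 -0.0169 -0.0114]
0.095 74 [-0.03   -0.029  -0.0121]
0.105 109 [-0.0295 -0.0275 -0.0126]
0.115 76 [-0.0289 -0.0276 -0.0264]
0.125 73 [-0.0279 -0.027  -0.0257]
0.135 77 [-0.0273 -0.0259 -0.0248]
0.145 78 [-0.0263 -0.0251 -0.0239]
0.155 89 [-0.026  -0.0245 -0.0232]
0.175 329 [-0.0853 -0.0687 -0.0522]
```

View pics/s15c.png

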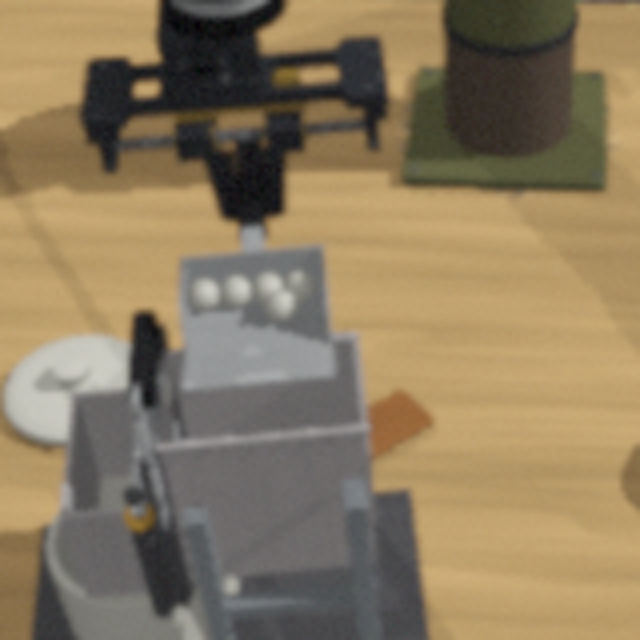

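View pics/s15d.png

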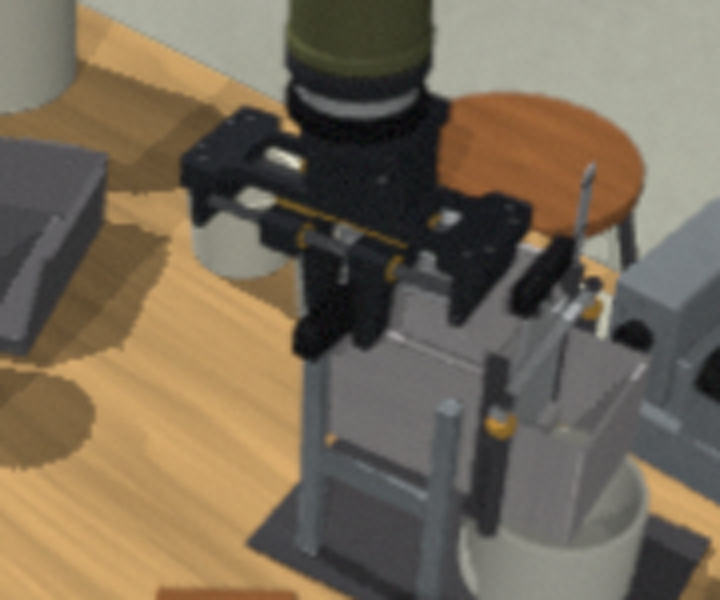

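The scoop is in place over the hopper with the bowl between the walls. I'll lower the heel close to the near rim, then loosen the grip so the bowl can tip over that rim.

```bash
python3 -m creep '[{"hand":0.01,"slide":[0.003,0.002,0.01],"turn":0},{"hand":0.01,"slide":[0,0,0.012],"turn":0},{"hand":0.01,"slide":[0,0,0.006],"turn":0},{"hand":0.01,"slide":[0,0,0],"turn":0}]' 60
python3 -m creep '[{"hand":0.01,"slide":[0,0,0],"turn":0},{"hand":0.01,"slide":[0,0,0],"turn":0}]' 10
python3 -c "
from h import *
p=snapshot('scene');crop(p,140,100,300,260,'s16c.png',4);scoop(p)"
```

```text
clock: 20.52
tool_pos: [0.4893, -0.15, 0.2509]
eef_rot: [0.637, 0.771, -0.0, -0.001]
contact_force: [0.6, -0.3, -1.9]
opening: 0.196
clock: 20.78
tool_pos: [0.4905, -0.15, 0.2522]
eef_rot: [0.637, 0.771, 0.001, 0.001]
contact_force: [1.1, 0.4, -1.3]
opening: 0.202
0.065 256 [-0.0451 -0.0304 -0.0157]
0.075 12 [-0.0479 -0.0462 -0.0442]
0.085 52 [-0.0492 -0.0313 -0.0288]
0.095 178 [-0.0507 -0.0377 -0.0311]
0.105 78 [-0.053  -0.0507 -0.034 ]
0.115 113 [-0.0543 -0.0515 -0.0368]
0.125 94 [-0.0557 -0.0538 -0.0523]
0.135 91 [-0.0567 -0.0552 -0.0536]
0.145 18 [-0.0573 -0.0554 -0.0544]
0.175 548 [-0.0828 -0.0539 -0.0259]
```

View pics/s16c.png

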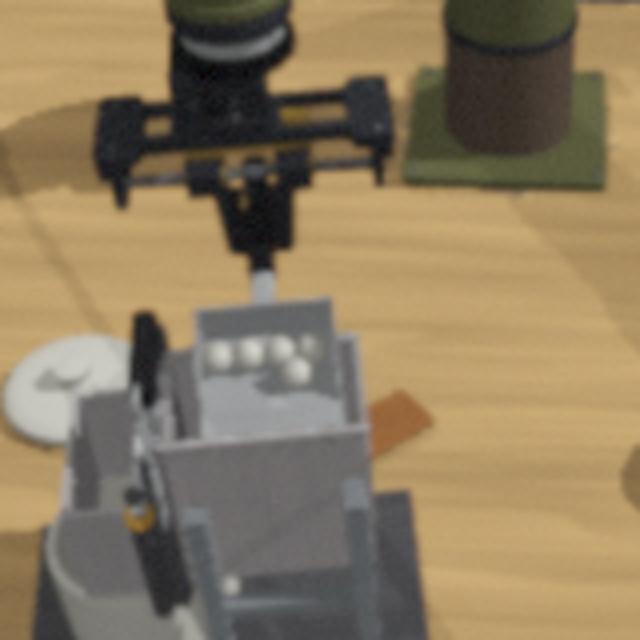

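The front has dropped about 8° onto the rim. Now I'll raise the handle and move forward to tip it out.

```bash
python3 -m creep '[{"hand":0.01,"slide":[0,0.004,-0.006],"turn":0},{"hand":0.01,"slide":[0,0.004,-0.006],"turn":0},{"hand":0.01,"slide":[0,0.004,-0.005],"turn":0},{"hand":0.01,"slide":[0,0,0],"turn":0},{"hand":0.01,"slide":[0,0,0],"turn":0}]' 8
python3 -c "
from h import *
p=snapshot('scene');crop(p,140,100,300,260,'s17c.png',4);scoop(p)"
```

```text
clock: 21.45
tool_pos: [0.502, -0.1478, 0.2689]
eef_rot: [0.637, 0.771, 0.0, 0.0]
contact_force: [1.2, -0.0, 0.4]
opening: 0.204
0.065 167 [-0.0673 -0.063  -0.0319]
0.075 105 [-0.0721 -0.0694 -0.0669]
0.085 98 [-0.0757 -0.0735 -0.0714]
0.095 110 [-0.0806 -0.0778 -0.0749]
0.105 100 [-0.0841 -0.0814 -0.0794]
0.115 79 [-0.0871 -0.085  -0.0824]
0.165 419 [-0.0836 -0.0625 -0.0413]
```

View pics/s17c.png

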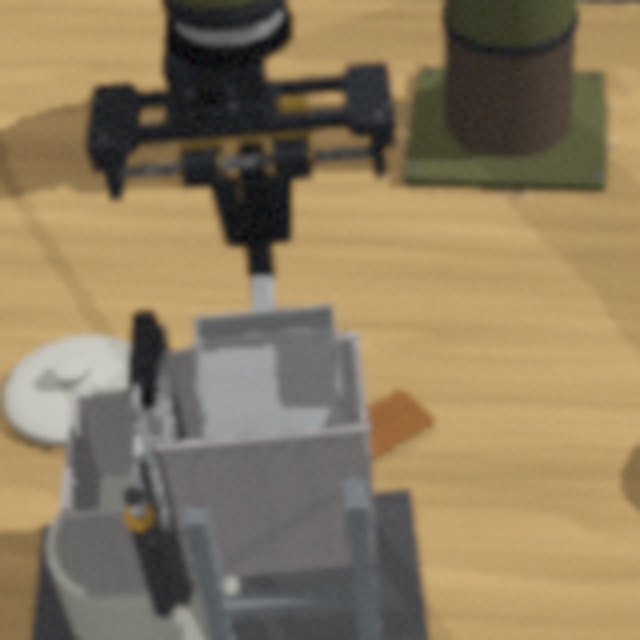

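The bowl is empty, so all the balls went in. I'll re-grip, lift out and carry the scoop back to its original place.

```bash
python3 -m creep '[{"hand":0.01,"slide":[0,0,0],"turn":0},{"hand":0.01,"slide":[0,0,-0.01],"turn":0},{"hand":0.01,"slide":[0,0,-0.03],"turn":0},{"hand":0.01,"slide":[0,0,-0.04],"turn":0},{"hand":0.01,"slide":[0,0,-0.01],"turn":0}]' 60 >/dev/null
python3 -m creep '[{"hand":0.01,"slide":[0.03,-0.01,0],"turn":0},{"hand":0.01,"slide":[0.04,-0.02,0],"turn":0},{"hand":0.01,"slide":[0.04,-0.01,0],"turn":5},{"hand":0.01,"slide":[0.04,0,0],"turn":10},{"hand":0.01,"slide":[0.02,0,0],"turn":4}]' 60 
python3 -c "
from h import *
p=snapshot('scene');crop(p,150,110,310,270,'s18c.png',4);scoop(p)
to(.478,.043,.13,-8.2)"
```

```text
clock: 22.75
tool_pos: [0.4374, 0.0143, 0.3582]
eef_rot: [0.756, 0.655, -0.001, -0.001]
contact_force: [1.1, 0.2, -2.2]
opening: 0.197
0.065 181 [-0.0685 -0.0626 -0.0315]
0.075 103 [-0.0732 -0.0706 -0.0682]
0.085 100 [-0.0778 -0.075  -0.0725]
0.095 108 [-0.0815 -0.0789 -0.076 ]
0.105 112 [-0.086  -0.0836 -0.0806]
0.115 90 [-0.0893 -0.0873 -0.085 ]
0.125 8 [-0.0898 -0.0897 -0.0883]
t 22.8 pos [0.438  0.0167 0.3584] yaw -8.12 zdir [-0.001  0.002 -1.   ] open 17.3 F [ 0.3  2.6 -1.6]
turn 0.08 slide now mm [ 31.3  36.2 228.4] | after turn [ 31.7  35.8 228.4]
```

View pics/s18c.png

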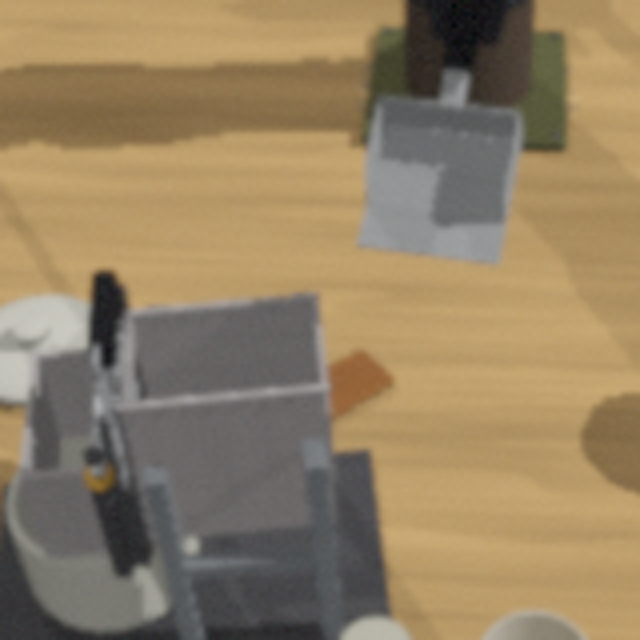

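```bash
python3 -m creep '[{"hand":0.01,"slide":[0.012,0.01,0.03],"turn":0},{"hand":0.01,"slide":[0.012,0.01,0.055],"turn":0},{"hand":0.01,"slide":[0.007,0.01,0.055],"turn":0},{"hand":0.01,"slide":[0,0.006,0.055],"turn":0},{"hand":0.01,"slide":[0,0,0.045],"turn":0}]' 60 >/dev/null
python3 -m creep '[{"hand":0.01,"slide":[0,0,0.02],"turn":0},{"hand":0.01,"slide":[0,0,0],"turn":0},{"hand":0.01,"slide":[0,-0.002,0.01],"turn":0},{"hand":0.01,"slide":[0,-0.003,0.01],"turn":0},{"hand":0.01,"slide":[0,-0.003,0.01],"turn":0}]' 12
python3 -m creep '[{"hand":0.01,"slide":[0,-0.003,0.01],"turn":0},{"hand":0.01,"slide":[0,-0.003,0.01],"turn":0},{"hand":0.01,"slide":[0,-0.002,0.008],"turn":0},{"hand":0.01,"slide":[0,0,0],"turn":0}]' 12
python3 -c "
from h import *
to(.478,.043,.028,-8.2)
q=snapshot('side');crop(q,180,120,380,280,'s19d.png',4)"
```

```text
clock: 24.05
tool_pos: [0.4711, 0.0391, 0.0687]
eef_rot: [0.756, 0.655, 0.0, 0.0]
contact_force: [-1.2, 0.4, 1.3]
opening: 0.202
clock: 24.55
tool_pos: [0.4631, 0.0404, 0.0404]
eef_rot: [0.756, 0.655, -0.0, -0.0]
contact_force: [-1.1, 0.8, -0.2]
opening: 0.202
t 24.55 pos [0.4631 0.0404 0.0404] yaw -8.16 zdir [-0. -0. -1.] open 17.8 F [-1.1  0.8 -0.2]
turn 0.04 slide now mm [ 4.7 14.4 12.4] | after turn [ 4.7 14.4 12.4]
```

View pics/s19d.png

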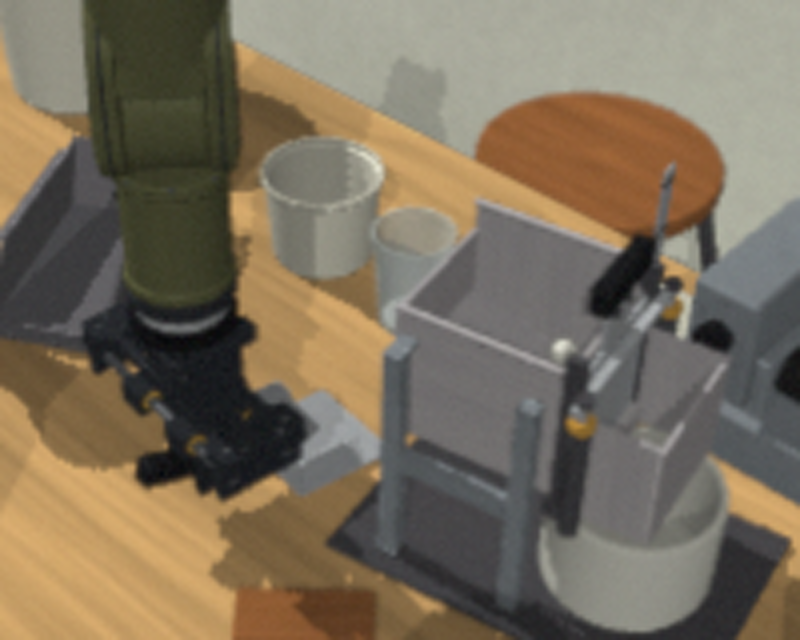

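One ball shows at the gate end of the hopper at (563,350); the wall hides the rest. I'll finish lowering and release.

```bash
python3 -m creep '[{"hand":0.01,"slide":[0,-0.001,0.005],"turn":0},{"hand":0.01,"slide":[0,-0.001,0.005],"turn":0},{"hand":0.01,"slide":[0,0,0.003],"turn":0},{"hand":0.01,"slide":[0,0,0],"turn":0}]' 8
python3 -m creep '[{"hand":0.06,"slide":[0,0,0],"turn":0},{"hand":0.06,"slide":[0,0,0],"turn":0},{"hand":0.06,"slide":[0,0,0],"turn":0},{"hand":0.06,"slide":[0,0,-0.02],"turn":0},{"hand":0.06,"slide":[0,0,-0.04],"turn":0}]' 
python3 -m creep '[{"hand":0.06,"slide":[0,0,-0.06],"turn":0},{"hand":0.06,"slide":[0,0,-0.06],"turn":0},{"hand":0.06,"slide":[0,0,-0.06],"turn":0},{"hand":0.06,"slide":[0,0,-0.05],"turn":-10},{"hand":0.06,"slide":[0,0,0],"turn":-9}]' 
python3 -c "
from h import *
q=snapshot('side');crop(q,180,120,380,280,'s20d.png',4)
C=cloud(q);F=q['frame'].astype(int);g=F.mean(-1);x,y,z=[C[...,i] for i in range(3)]
m=(x>.36)&(x<.56)&(y>-.04)&(y<.14)&(z>.015)&(z<.1)&(g<60)
P=C[m];c=P.mean(0);a=np.linalg.svd(P-c)[2][0];print(m.sum(),c.round(3),(a*np.sign(a[0])).round(3))
print([(o['uv'],round(o['conf'],2),atz(q,o['uv'],.262).round(3)) for o in pinpoint('gate_handle',q)[:2]])
to(.623,-.1985,.36,10.8)"
```

```text
clock: 25.1
tool_pos: [0.4612, 0.0406, 0.0275]
eef_rot: [0.756, 0.655, -0.0, -0.0]
contact_force: [-0.4, 1.5, 0.6]
opening: 0.203
clock: 25.72
tool_pos: [0.4606, 0.0406, 0.0875]
eef_rot: [0.756, 0.655, -0.001, -0.0]
contact_force: [-0.6, 0.9, -0.0]
opening: 0.681
clock: 26.35
tool_pos: [0.4632, 0.0411, 0.3214]
eef_rot: [0.636, 0.772, 0.003, 0.003]
contact_force: [0.9, 0.3, -0.2]
opening: 0.68
202 [0.453 0.037 0.047] [ 0.969 -0.153 -0.193]
[([334.4, 187.7], 0.92, array([ 0.625, -0.194,  0.262]))]
t 26.45 pos [0.4613 0.0402 0.3184] yaw 10.79 zdir [ 0.001 -0.    -1.   ] open 60.0 F [0.1 0.5 0.7]
turn -0.01 slide now mm [-264.8  114.2  -41.4] | after turn [-264.8  114.1  -41.6]
```

View pics/s20d.png

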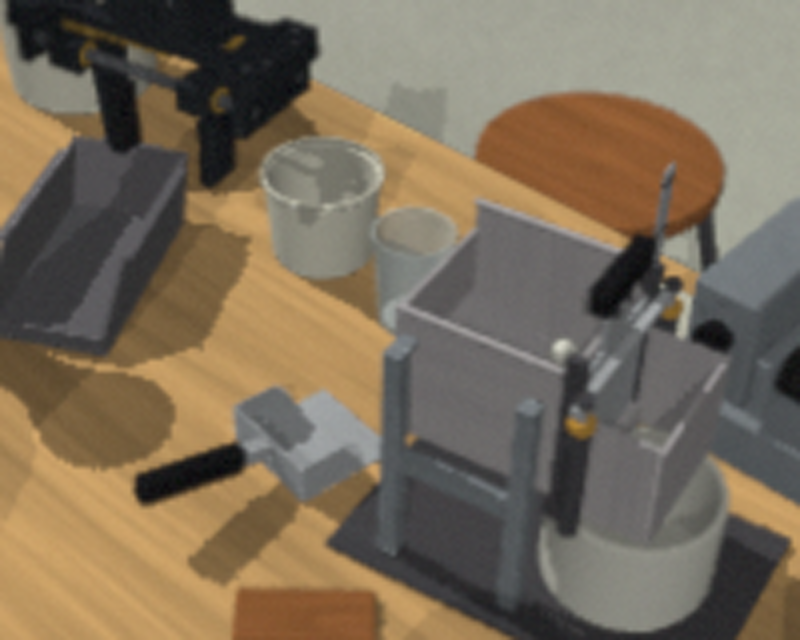

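The scoop lies flat and released, with the handle sloping 11° as it should. Moving over to the gate, and checking the hopper's inside with the wrist camera on the way.

```bash
python3 -m creep '[{"hand":0.06,"slide":[-0.03,0.0,-0.02],"turn":0},{"hand":0.06,"slide":[-0.05,0.01,-0.02],"turn":0},{"hand":0.06,"slide":[-0.055,0.02,-0.01],"turn":0},{"hand":0.06,"slide":[-0.05,0.02,0],"turn":0},{"hand":0.06,"slide":[-0.02,0.01,0],"turn":0}]' 20 >/dev/null
python3 -m creep '[{"hand":0.06,"slide":[0,0,0],"turn":0}]' >/dev/null
python3 -c "
from h import *
p=snapshot('wrist');save(p,'w3.png')
print([(np.round(o['uv']),round(o['conf'],2),bydepth(p,o['uv']).round(3)) for o in boxes_of('ball0_center',p)])
to(.623,-.1985,.36,10.8)"
```

```text
[(array([223., 227.]), 0.47, array([ 0.651, -0.18 ,  0.136]))]
t 27.3 pos [ 0.5579 -0.148   0.367 ] yaw 10.84 zdir [-0.002  0.001 -1.   ] open 59.7 F [-0.3  0.4  0.3]
turn 0.04 slide now mm [-61.9  54.5   6.8] | after turn [-61.8  54.5   7. ]
```

View pics/w3.png

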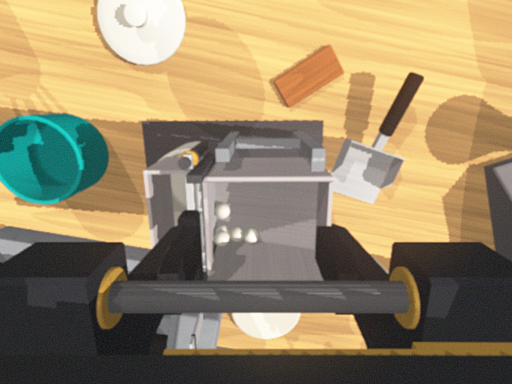

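```bash
python3 -c "
from h import *
p=snapshot('wrist');crop(p,180,150,340,270,'w3c.png',5)
for uv in [(222,210),(221,237),(238,234),(252,237)]:
    w=bydepth(p,uv); print(uv,w.round(3),np.linalg.norm(w-[.6175,-.165,.140]).round(3))
C=cloud(p);m=(C[...,2]>.255)&(C[...,2]<.28)&(p['frame'].mean(-1)<70)&(C[...,1]<-.15)&(C[...,1]>-.25)
if m.sum()>10: r=cv2.minAreaRect(C[m][:,:2].astype(np.float32));print(m.sum(),r)
"
```

```text
(222, 210) [ 0.627 -0.182  0.139] 0.02
(221, 237) [ 0.655 -0.177  0.159] 0.043
(238, 234) [ 0.653 -0.157  0.146] 0.037
(252, 237) [ 0.65  -0.139  0.153] 0.044
348 ((0.6195924878120422, -0.19888213276863098), (0.0661446675658226, 0.014334150590002537), 12.555944442749023)
```

View pics/w3c.png

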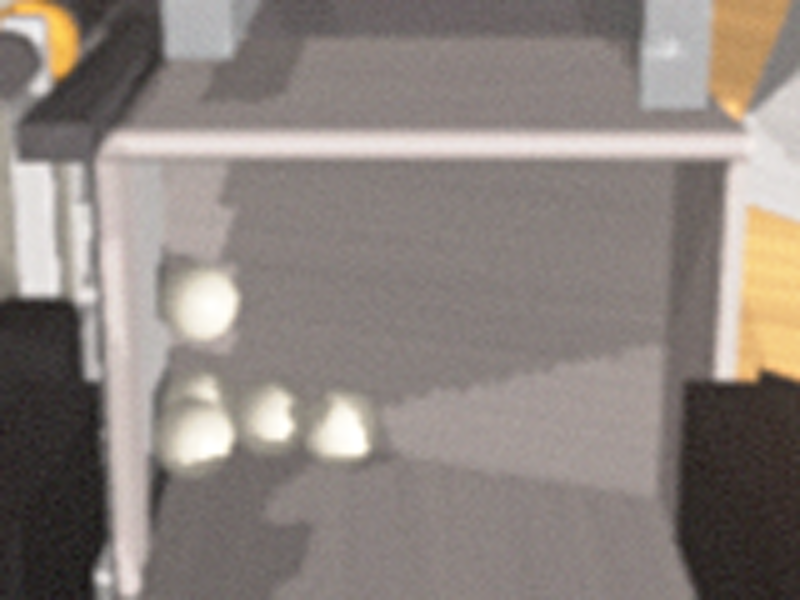

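All five balls lie within 60 mm of hopper_low. I'll check that the space where the fingers go is free, then move in.

```bash
python3 -c "
from h import *
d=np.load('clouds.npz');y=np.radians(10.8);f=np.array([np.cos(y),np.sin(y)]);r=np.array([-f[1],f[0]])
for k in 'PQ':
  P=d[k].reshape(-1,3);D=P[:,:2]-[.6215,-.199];a=D@f;b=D@r
  m=(abs(a)<.018)&(abs(b)<.055)&(P[:,2]>.2)
  o=np.argsort(b[m])
  for lo in np.arange(-.055,.055,.01):
    q=m&(b>=lo)&(b<lo+.01)
    if q.sum(): print(k,round(lo+.005,3),q.sum(),P[q,2].min().round(3),P[q,2].max().round(3))
to(.6215,-.199,.251,10.8)"
python3 -m creep '[{"hand":0.05,"slide":[-0.03,0.02,0],"turn":0},{"hand":0.05,"slide":[-0.025,0.025,0],"turn":0},{"hand":0.05,"slide":[-0.007,0.008,0],"turn":0},{"hand":0.05,"slide":[0,0,0.0],"turn":0}]' 20
python3 -c "
from h import *
to(.6215,-.199,.251,10.8)
p=snapshot('scene');crop(p,130,110,250,260,'s21.png',4)
p=snapshot('wrist');save(p,'w4.png')"
```

```text
P -0.01 23 0.206 0.273
P 0.0 68 0.208 0.275
P 0.01 43 0.2 0.273
Q -0.01 67 0.206 0.274
Q 0.0 107 0.201 0.278
Q 0.01 22 0.21 0.276
t 27.35 pos [ 0.5579 -0.1477  0.3674] yaw 10.9 zdir [-0.001  0.001 -1.   ] open 59.9 F [-0.1 -0.1  0.9]
turn 0.1 slide now mm [-62.5  52.9 116.3] | after turn [-62.3  52.9 116.4]
clock: 27.85
tool_pos: [0.6222, -0.1989, 0.3675]
eef_rot: [0.637, 0.771, 0.0, -0.001]
contact_force: [0.1, 0.2, 1.4]
opening: 0.567
t 27.85 pos [ 0.6222 -0.1989  0.3675] yaw 10.89 zdir [-0.001  0.001 -1.   ] open 49.9 F [0.1 0.2 1.4]
turn 0.09 slide now mm [-1.000e-01 -6.000e-01  1.165e+02] | after turn [ 1.000e-01 -7.000e-01  1.165e+02]
```

View pics/s21.png

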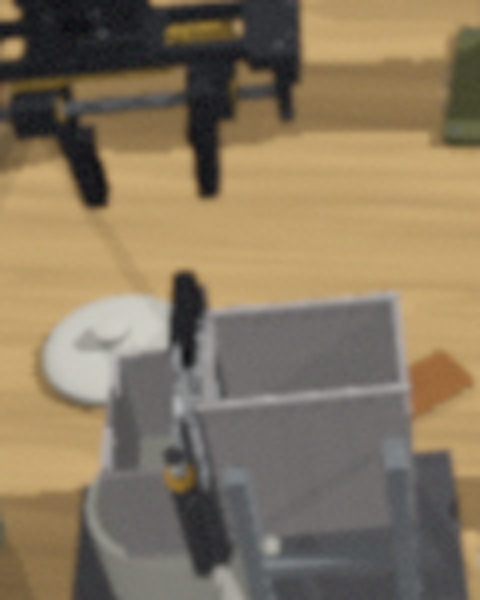

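View pics/w4.png

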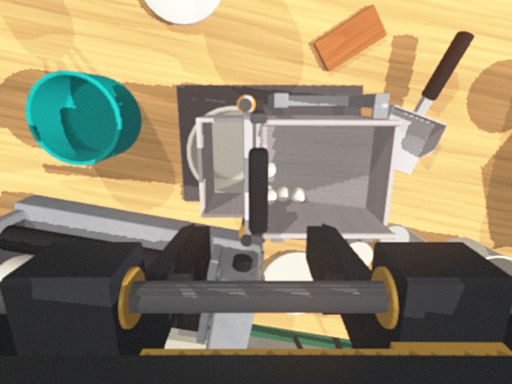

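The handle at (258,190) is centred and the fingers have free space either side. Descending and gripping.

```bash
python3 -m creep '[{"hand":0.05,"slide":[0,0,0.03],"turn":0},{"hand":0.05,"slide":[0,0,0.045],"turn":0},{"hand":0.05,"slide":[0,0,0.03],"turn":0},{"hand":0.05,"slide":[0,0,0.011],"turn":0},{"hand":0.05,"slide":[0,0,0],"turn":0}]' 50
python3 -m creep '[{"hand":0.005,"slide":[0,0,0],"turn":0},{"hand":0.005,"slide":[0,0,0],"turn":0},{"hand":0.005,"slide":[0,0,0],"turn":0},{"hand":0.005,"slide":[0,0,0],"turn":0}]' 50
python3 -c "
from h import *
to(.6215,-.199,.251,10.8)"
```

```text
clock: 28.58
tool_pos: [0.6222, -0.2, 0.2521]
eef_rot: [0.637, 0.771, 0.0, -0.0]
contact_force: [-0.0, -0.9, 0.4]
opening: 0.566
clock: 29.08
tool_pos: [0.6223, -0.1985, 0.2523]
eef_rot: [0.637, 0.771, 0.001, -0.001]
contact_force: [-1.9, 3.7, 3.5]
opening: 0.174
t 29.07 pos [ 0.6223 -0.1985  0.2523] yaw 10.88 zdir [-0.     0.003 -1.   ] open 15.4 F [-1.9  3.7  3.5]
turn 0.08 slide now mm [-0.3 -0.9  1.3] | after turn [-0.3 -0.9  1.3]
```

```bash
python3 -m creep '[{"hand":0.005,"slide":[0,0,-0.006],"turn":0},{"hand":0.005,"slide":[0,0,-0.01],"turn":0},{"hand":0.005,"slide":[0,0,-0.01],"turn":0},{"hand":0.005,"slide":[0,0,-0.008],"turn":0},{"hand":0.005,"slide":[0,0,-0.004],"turn":0}]' 60
python3 -m creep '[{"hand":0.005,"slide":[0,0,0],"turn":0},{"hand":0.005,"slide":[0,0,0],"turn":0}]' 60
python3 -c "
from h import *
p=snapshot('side');crop(p,255,130,385,270,'s22.png',4)
C=cloud(p);x,y,z=[C[...,i] for i in range(3)]
p=snapshot('scene');crop(p,130,110,250,260,'s23.png',4)
"
```

```text
clock: 29.7
tool_pos: [0.6222, -0.1985, 0.2883]
eef_rot: [0.637, 0.771, 0.001, -0.002]
contact_force: [2.9, 5.8, -11.7]
opening: 0.178
clock: 29.95
tool_pos: [0.6222, -0.1986, 0.2881]
eef_rot: [0.637, 0.771, 0.001, -0.002]
contact_force: [3.1, 5.3, -10.9]
opening: 0.173
```

View pics/s22.png

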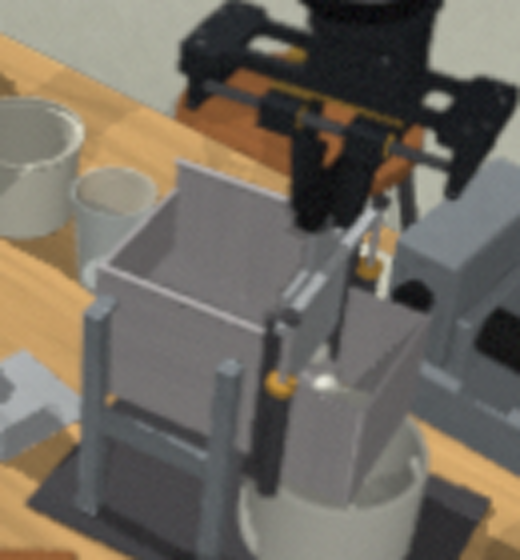

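View pics/s23.png

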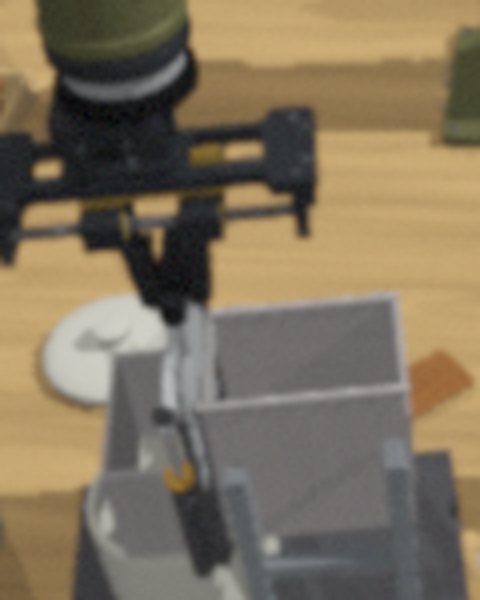

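The gate is up about 36 mm, and the 11 N fits that height. Balls are running into the spout. I'll raise 4 mm more and wait.

```bash
python3 -m creep '[{"hand":0.005,"slide":[0,0,-0.002],"turn":0},{"hand":0.005,"slide":[0,0,-0.002],"turn":0},{"hand":0.005,"slide":[0,0,0],"turn":0},{"hand":0.005,"slide":[0,0,0],"turn":0},{"hand":0.005,"slide":[0,0,0],"turn":0}]' 60
python3 -m creep '[{"hand":0.005,"slide":[0,0,0],"turn":0},{"hand":0.005,"slide":[0,0,0],"turn":0},{"hand":0.005,"slide":[0,0,0],"turn":0},{"hand":0.005,"slide":[0,0,0],"turn":0},{"hand":0.005,"slide":[0,0,0],"turn":0}]' 60
python3 -c "
from h import *
p=snapshot('side');crop(p,255,130,385,270,'s24.png',4)
p=snapshot('scene');crop(p,130,160,250,290,'s25.png',5)
p=snapshot('wrist');crop(p,150,60,430,260,'w5.png',2.8)
"
```

```text
clock: 30.68
tool_pos: [0.6222, -0.1985, 0.2919]
eef_rot: [0.637, 0.771, 0.001, -0.002]
contact_force: [3.1, 4.1, -11.3]
opening: 0.175
clock: 31.3
tool_pos: [0.6222, -0.1986, 0.2919]
eef_rot: [0.637, 0.771, 0.001, -0.002]
contact_force: [2.3, 4.5, -11.9]
opening: 0.169
```

View pics/s24.png

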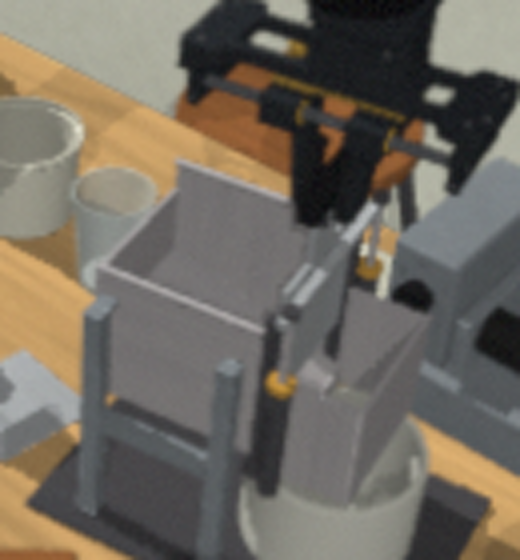

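View pics/s25.png

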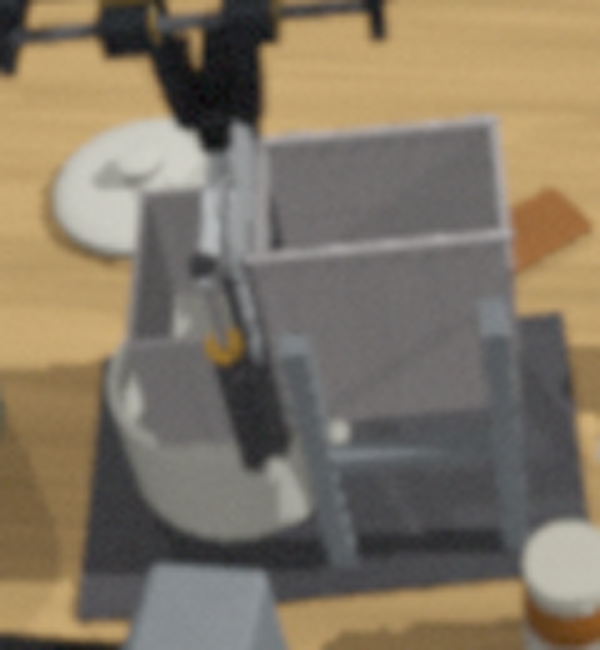

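View pics/w5.png

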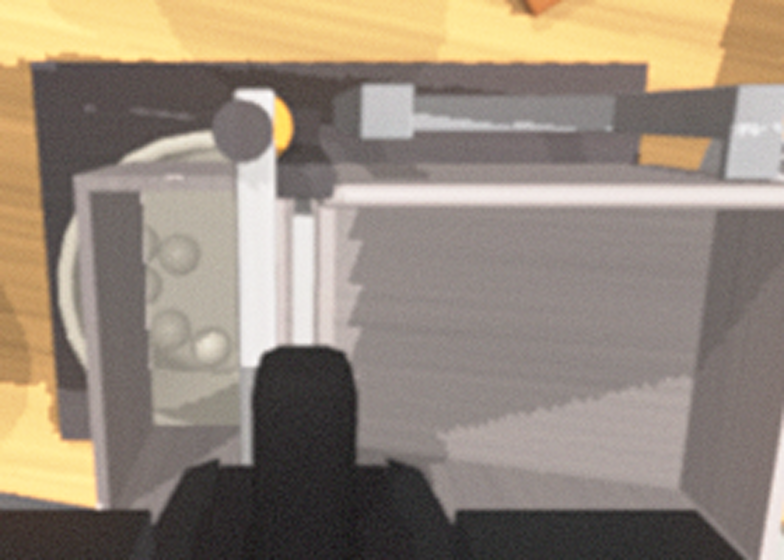

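The wrist picture shows the hopper empty and the balls on the jar's floor: whole at (178,253), (170,328) and (210,348), with two more half hidden near (150,240) and (150,285). TCP rise is 39.6 mm and the load 11.9 N, both matching half travel. One last check that it's steady, and then I'll hand in.

```bash
python3 -m creep '[{"hand":0.005,"slide":[0,0,0],"turn":0},{"hand":0.005,"slide":[0,0,0],"turn":0}]' 60
python3 -c "
from h import *
print(finish_job()); s=get_state(); print(s['clock'],s['tool_pos'],s['contact_force'])"
```

```text
clock: 31.7
tool_pos: [0.6222, -0.1985, 0.2919]
eef_rot: [0.637, 0.771, 0.001, -0.002]
contact_force: [3.4, 4.9, -11.4]
opening: 0.175
the job is handed in; nothing more can be done
None
the job is handed in; nothing more can be done
```

I scooped up all five balls and tipped them into the hopper with its gate shut. I then laid the scoop flat on the bench and let it go, and lifted the gate to half travel. I handed the job in at about 31.7 s of the 72 s, still holding the gate; no verdict is reported.

**Last checks:**
- **Gate:** the tool had risen 39.6 mm since gripping the handle, and the gate pulled down with about 11.5–12 N. Both fit half travel, and the reading was steady. I inferred the gate height from these; the handle itself was hidden by the fingers.
- **Balls:** the wrist picture showed the hopper empty and the balls on the jar's floor, three in full view and two partly hidden.
- **Scoop:** it lay flat when last measured, about 2 cm behind where it started.
- **Jar and bystanders:** I did not measure them again at the end, but nothing in the pictures looked moved.

**What went wrong on the way:** two balls first perched on the ends of the scoop's side walls. I lowered the scoop back into the bin and nudged it sideways until they rolled into the bowl. No check failed or disagreed with another.

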